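# Exchange the two bottles in the bay and lock it with the key

## Robot

A 6-joint arm with a two-finger parallel gripper is mounted at the origin on a cart in front of the work surface, level with it; the furniture and walls round the work are solid. World frame = base frame: x ahead of the robot, y to its left, z up, the work surface at z = 0. Lengths are in mm, angles in rad, forces in N, time in s.
With the tool pointing down it reaches from about 275 to 1000 mm from the base axis. Payload 8.4 kg.
Tool frame: the origin (TCP) lies on the centre line of the jaws, within the pads' length; the fingertips stand 25 mm ahead of it and the grasp point (between the pads) lies 6 mm ahead of it; z points along the fingers, y is the line along which they close (so a half turn about z gives the same grasp; the last joint's range is limited). The gripper opens to 85 mm and grips with 20 to 120 N. Pads are 22 mm wide; open, the fingers measure 114 mm over their backs; the gripper's body (76 mm by 85 mm) begins 54 mm behind the grasp point. The pads swing forward as they close: fully open they stand 13 mm farther back than shut.
Start: joints at [1.222, 0.353, 1.633, -0, 1.155, -0.002], TCP at [212.43, 587.794, 256.281] pointing down, gripper open.
Joint ranges: [-2.63, 2.63], [-0.92, 2.1], [0.06, 2.66], [-1.3, 4.44], [0, 2.69], [-3.02, 3.02]. Speed limits (rad/s): [2.22, 2.22, 2.79, 3.14, 3.14, 3.14].

## Interface

Orientations are given as [roll, pitch, yaw] about the fixed x, y, z axes, in that order (R = Rz(yaw) Ry(pitch) Rx(roll)).
In Python, from rig import r gives the robot as it stands.
- The arm moves only by the shell command python3 -m jog 'ROWS' [FORCE]. ROWS is JSON, a list of rows, each a list of 3 entries, a list of its own where there are three numbers: the turn, a rotation vector about the tool's x, y, z in rad, then the shift along the tool's x, y, z in m, then the opening, from -1 (shut) to 1 (fully open). In form: [[[rx, ry, rz], [x, y, z], gripper], ...]. A call has 1 to 12 rows; each row shifts and turns the commanded pose from where the row before left it, along the tool's axes as they then stand; what a row does not reach is not made up. A row lasts 1/10 s, in which the tool goes at most 50 mm and 8.59 degrees, less where a joint would pass 70% of its speed; a pose out of reach is approached as far as the arm can. A call with a gripper value outside its range is refused whole. The fingers move at their own pace and stop on an object; FORCE is the grip in N (left out, the last holds). Time passes only in rows, so rows that do not move let the fingers close. It gives the time, the measured TCP pose, the force, the opening and the grip force at its end, in the units of the state.
- r.sense(): the state, without advancing time (a new reading comes with each control period).
- r.grab_frame(name): name is "scene" or "top" or "wrist"; returns the picture (420x560x3 uint8, red, green, blue); there is no depth.
- r.camera_params(name): a dict with "fx", "fy", "cx", "cy" (pixels), "rvec" (rotation vector, rad) and "tvec" (3), from world to camera coordinates, as OpenCV has them; the wrist camera has in their place "hand_eye" (4x4, takes a point from camera to tool coordinates, whose origin is the TCP and whose axes are the flange's). Camera axes: x right, y down, z forward; pixel columns grow to the right and rows downward; lengths in mm; the calibration is good to about 2 mm. A picture is of the moment at which its call begins: read the wrist's pose just before it. camera_params takes no time and is no camera call.
- r.sign_off(): hands the job in; it is judged then, once.
The state is a dict: "clock": time; "qpos": joint angles; "qvel": joint speeds; "joint_efforts": joint torques, N m; "eef_pos": TCP position; "tcp_rot": TCP orientation; "contact_force": force on the tool from outside, world axes, zero at the start; "wrist_torque": the same for the moment, N m; "opening": opening from 0.0 (shut) to 1.0 (fully open); "grasp_force": force on a finger pad.
Only numpy, scipy, OpenCV 4.12 (cv2) and the standard library are available. Lean on these libraries where they do the work, as an engineer would, in place of code of your own. Each camera call takes 0.05 s, during which the arm holds its last target. There are 200 camera calls.

## Task

Exchange the two bottles in the two wells of the bottle bay, so that each stands upright and fully down in the well where the other one was. Then take the key from its holder, push it fully home in the lock on the bay's sloping panel and turn it clockwise to the stop, which runs the retaining tongues out over the caps; leave the key in the lock. Keep the bottles upright all the time and do not disturb the glassware, samples and mouse standing around.

Things in the scene. Friction and masses are not known exactly. Their poses are not given: they have to be found in the camera images.
- bay: Bottle bay, fixed white bench unit, in mm: 163 (x -62 to +101) by 298 (y -149 to +149). Origin on the worktop; -x its front, to the robot, +y its left. White block with two round wells, 30 mm high (x -57 to +39, y -60 to +147). Behind x = +45 mm a housing 118 mm high, full width. Right front (y -149 to -64 mm): wedge with a black panel sloping up to the rear at 35 degrees; it carries the lock
- retainer (a joint): Two steel tongues that the lock drives out of the housing over the wells (m, 0 = back, 0.052 = out; 0.042 m per rad of the lock). Each 30 mm wide, 97 to 105 mm above the worktop, in line with a well. Back, the noses stand at bay x = +37 mm; out, at -15 mm, over the caps, and the bottles cannot be taken out
- well_left (a point): Centre of the floor of the left well (bay y = +94 mm, x = -20 mm), 6 mm above the worktop. Each well is 50 mm wide and 24 mm deep, its mouth 30 mm above the worktop. Axes as the bay's
- well_right (a point): Centre of the floor of the right well (bay y = -6 mm, x = -20 mm), 100 mm from the left one; same size
- large_bottle: The taller of two clear bottles: round body 45 mm wide and 76 mm high, to be gripped at the body, then a shoulder and a white cap 28 mm wide with short ports to 89 mm. Origin: centre of its underside; z up. 60 to 130 g. At the start it stands in one of the wells, which one varies
- small_bottle: The shorter clear bottle: round body 37 mm wide and 58 mm high, to be gripped at the body, then a cap about 24 mm wide with short ports to 69 mm. Origin: centre of its underside; z up. 60 to 130 g. At the start it stands in the other well
- set_aside (a point): A free spot on the worktop at the right of the bay's housing (bay x = +75 mm, y = -225 mm), at worktop height; bare worktop for at least 35 mm in every direction from it, so that a bottle may be stood there for the time being
- key_holder: Fixed aluminium holder on the worktop, in front at the right: foot plate 66 x 46 x 4 mm, block 44 mm (x) by 40 mm (y), top at 34 mm, with an upright slot 15 mm along its x by 8 mm along its y in which the key stands. Origin: centre of its underside on the worktop, z up
- key: Interlock key, 72 mm long, 40 g. Origin: tip of the blade; z runs along the key to the grip. Steel blade 12 mm wide (x), 5 mm thick (y), 17.5 mm long, first 5 mm tapered to 7 x 2; neck 5.8 mm; collar 17 mm wide at 24 to 28 mm; shank 10 mm; flat black grip from 38 to 72 mm, 28 mm wide (x), 8 mm thick (y), to be pinched across its thickness. Stands upright in the holder, axes along the holder's
- key_tip (a point): The tip of the key's blade (the key's origin), axes as the key's. In the holder the tip is 10 mm above the worktop and the collar rests on the block. The key is the same turned half round about z
- keyhole (a point): Centre of the keyhole's mouth, 70.5 mm above the worktop; turns with the plug. z points out of the lock, square to the panel (35 degrees from vertical, toward the bay's front). Lock open: x up the slope, y to the bay's left. The slot, 13.6 mm (x) by 6.6 mm (y), goes through a fixed front plate 4 mm thick and on into the plug. The key goes in along -z, its x along the slot, either way round
- lock_plug (a joint): Turn of the lock, rad: 0 = open (start, at a stop), grows clockwise seen from outside (about the keyhole's -z), stop at 1.25 = locked. Stays where left; takes about 0.1 N m. Key home: tip 24 mm deep, collar on the face; only within 2 mm of that will it turn, and once turned it cannot be pulled out. The key has 0.15 rad of play in the slot
- flask_1: Conical flask 62 mm wide, 110 mm high, a bystander at the left; origin at its underside
- flask_b: Second conical flask, 62 mm wide, 110 mm high, a bystander at the left of the bay; origin at its underside
- petri: Petri dish 58 mm wide, 13 mm high, a bystander at the left rear; origin at its underside
- mouse: Computer mouse 116 x 56 x 38 mm, a bystander at the right rear; origin at its underside
- mount_a: Round resin sample mount 25 mm wide, 10 mm high, a bystander at the right; origin at its underside
- mount_b: Second resin sample mount, same size, a bystander at the right; origin at its underside

How it is judged (in metres and radians):
On the way, in this order (a step that is already met when the one before it is completed fails the run):
1. the two bottles have changed places, upright, fully down in the wells and let go ((((horizontal distance between large_bottle and well_left below 0.006 m and z of large_bottle in the frame of well_left below 0.004 m and angle between large_bottle's own z axis and vertical below 0.15 rad) and (horizontal distance between small_bottle and well_right below 0.01 m and z of small_bottle in the frame of well_right below 0.004 m and angle between small_bottle's own z axis and vertical below 0.15 rad)) or ((horizontal distance between large_bottle and well_right below 0.006 m and z of large_bottle in the frame of well_right below 0.004 m and angle between large_bottle's own z axis and vertical below 0.15 rad) and (horizontal distance between small_bottle and well_left below 0.01 m and z of small_bottle in the frame of well_left below 0.004 m and angle between small_bottle's own z axis and vertical below 0.15 rad))) and distance of each of large_bottle, small_bottle from where it was at the start of the episode above 0.07 m and contact force between the fingers and large_bottle below 0.05 N and contact force between the fingers and small_bottle below 0.05 N), for 0.2 s.
2. the key is fully home in the lock, not yet turned (z of key_tip in the frame of keyhole between -0.027 and -0.0205 m and x of key_tip in the frame of keyhole between -0.003 and 0.003 m and y of key_tip in the frame of keyhole between -0.003 and 0.003 m and angle between the z axis of key and the z axis of keyhole, either way round below 0.25 rad and value of joint lock_plug below 0.3 rad).
3. the lock is turned clockwise to the stop with the key in it (z of key_tip in the frame of keyhole between -0.027 and -0.0205 m and x of key_tip in the frame of keyhole between -0.003 and 0.003 m and y of key_tip in the frame of keyhole between -0.003 and 0.003 m and angle between the z axis of key and the z axis of keyhole, either way round below 0.25 rad and value of joint lock_plug above 1.1 rad), for 0.1 s.
At the end, for the whole second after the job is handed in: Each bottle upright (0.15 rad) on the floor of the well where the other began (centre within 6 mm large, 10 mm small); key at least 20.5 mm deep in the lock and within 3 mm of its axis; lock beyond 1.1 rad; all let go and at rest (all of step 3 and (((horizontal distance between large_bottle and well_left below 0.006 m and z of large_bottle in the frame of well_left below 0.004 m and angle between large_bottle's own z axis and vertical below 0.15 rad) and (horizontal distance between small_bottle and well_right below 0.01 m and z of small_bottle in the frame of well_right below 0.004 m and angle between small_bottle's own z axis and vertical below 0.15 rad)) or ((horizontal distance between large_bottle and well_right below 0.006 m and z of large_bottle in the frame of well_right below 0.004 m and angle between large_bottle's own z axis and vertical below 0.15 rad) and (horizontal distance between small_bottle and well_left below 0.01 m and z of small_bottle in the frame of well_left below 0.004 m and angle between small_bottle's own z axis and vertical below 0.15 rad))) and distance of each of large_bottle, small_bottle from where it was at the start of the episode above 0.07 m and linear speed of each of large_bottle, small_bottle, key below 0.02 m/s); the robot touches nothing.
It fails at once if a bottle is tipped by more than 40 degrees (angle between any of large_bottle, small_bottle's own z axis and vertical above 0.7 rad).
It fails at once if a bystander (flask, petri dish, sample mount, mouse) is pushed more than 20 mm (distance of any of flask_1, flask_b, petri, mouse, mount_a, mount_b from where it was at the start of the episode above 0.02 m).
It also fails if it takes over 72 s, if anything falls off the work surface, if the arm or the gripper's body presses on something with over 40 N, if the wrist force passes 120 N, or if a joint passes its speed limit or range.

## Working session

There is one attempt and no reset: what is moved stays moved. The work goes in short steps, Python scripts to look and compute and a shell command to move; the robot and the scene stay as the last step left them, time stands still between calls to the robot, and variables do not carry over. Pictures are saved under pics/ and viewed, at most 10 in all, crops included, and the job is handed in when it is done.

```bash
ls; mkdir -p pics
python3 - <<'E'
from rig import r
import cv2
print(r.sense())
for n in("scene","top","wrist"):
    print(n,r.camera_params(n))
for n in("scene","top"):
    cv2.imwrite(f"pics/{n}0.png",r.grab_frame(n)[:,:,::-1])
E
```

```text
pics
{'clock': 0.0, 'qpos': array([ 1.22159422e+00,  3.53701668e-01,  1.63414498e+00, -1.54340705e-05,
        1.15518993e+00, -2.39108825e-03]), 'qvel': array([ 0.00018168, -0.00033729,  0.00027127, -0.00150375,  0.00143442,
        0.00119326]), 'joint_efforts': array([ 4.77775520e-04, -6.05244541e+01, -3.42063081e+01,  1.42502613e-04,
        9.58588847e-03,  3.98285181e-06]), 'eef_pos': array([212.28396994, 587.3691956 , 255.52358758]), 'tcp_rot': array([-3.14014870e+00,  1.06585961e-05,  2.79478789e+00]), 'contact_force': array([-0.12982843, -0.41971506, -0.77147435]), 'wrist_torque': array([-0.02214283,  0.02735122,  0.00925252]), 'grasp_force': 0.0, 'opening': 1.000823720215084}
scene {'fx': 470.25049818638405, 'fy': 470.25049818638405, 'cx': 281.2810381215481, 'cy': 213.72363402387577, 'rvec': array([ 2.20423168, -0.82425093,  0.3362505 ]), 'tvec': array([-466.53491478,  307.15760362,  781.5333168 ])}
top {'fx': 424.21098251374343, 'fy': 424.21098251374343, 'cx': 283.55982735215235, 'cy': 214.80713056003611, 'rvec': array([ 2.12485683, -2.11601124,  0.20316148]), 'tvec': array([ -31.50688047,  575.47110559, 1030.90361901])}
wrist {'fx': 325.9056532234449, 'fy': 325.9056532234449, 'cx': 272.6197453054922, 'cy': 207.70111591811684, 'hand_eye': array([[ 1.90855665e-04, -9.52777482e-01, -3.03669283e-01,
         7.66006977e+01],
       [ 9.99999923e-01,  7.78709174e-05,  3.84174497e-04,
        -1.06750202e+00],
       [-3.42385804e-04, -3.03669333e-01,  9.52777424e-01,
        -1.17594404e+02],
       [ 0.00000000e+00,  0.00000000e+00,  0.00000000e+00,
         1.00000000e+00]])}
```

View pics/scene0.png

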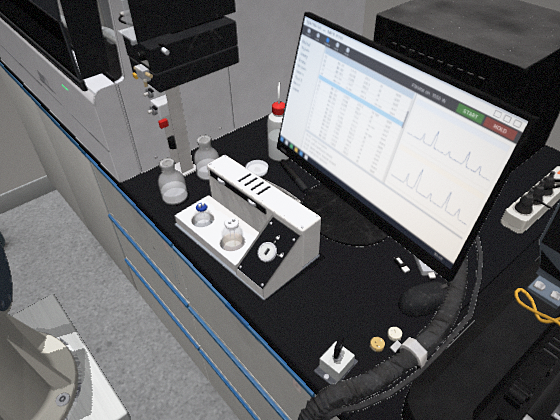

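View pics/top0.png

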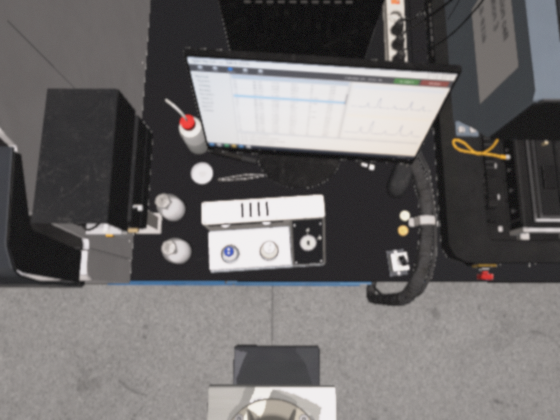

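The small bottle (blue cap) is in the left well and the large one (white cap) in the right. The bay spans about (203–326, 196–270) in the top view, and the key holder is near (399, 262). I'll zoom in to pick exact points.

Run:
```python
import cv2
t=cv2.imread("pics/top0.png"); s=cv2.imread("pics/scene0.png")
cv2.imwrite("pics/tc.png",cv2.resize(t[185:285,195:425],None,fx=3.4,fy=3.4,interpolation=cv2.INTER_CUBIC))
cv2.imwrite("pics/sc.png",cv2.resize(s[145:390,165:425],None,fx=3,fy=2.4,interpolation=cv2.INTER_CUBIC))
```

```text
(no output)
```

View pics/tc.png

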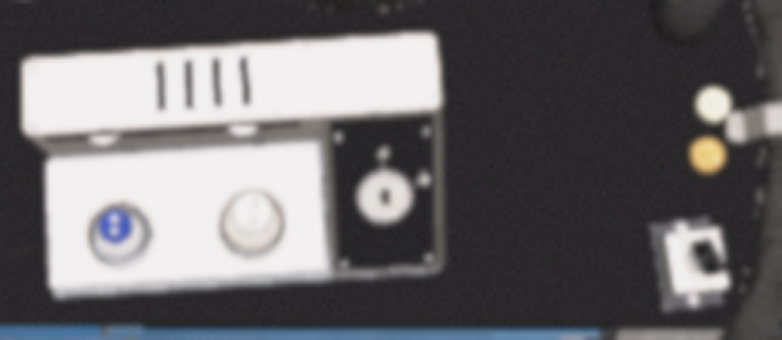

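View pics/sc.png

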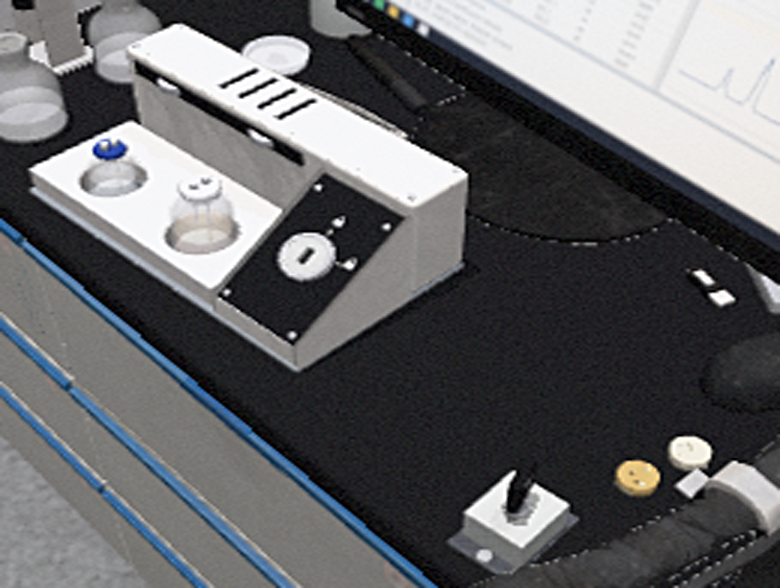

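```bash
cat > h.py <<'E'
import numpy as np,cv2
from scipy.optimize import least_squares
from scipy.spatial.transform import Rotation as R
from rig import r
def cam(n,pose=None):
    p=r.camera_params(n); K=(p["fx"],p["fy"],p["cx"],p["cy"])
    if n!="wrist": return K,R.from_rotvec(p["rvec"]).as_matrix(),np.array(p["tvec"])
    s=pose or r.sense(); T=np.eye(4); T[:3,:3]=R.from_euler("xyz",s["tcp_rot"]).as_matrix(); T[:3,3]=s["eef_pos"]
    M=np.linalg.inv(T@p["hand_eye"]); return K,M[:3,:3],M[:3,3]
def proj(c,P):
    K,A,t=c; q=np.atleast_2d(P)@A.T+t
    return np.c_[K[0]*q[:,0]/q[:,2]+K[2],K[1]*q[:,1]/q[:,2]+K[3]]
def ray(c,uv):
    K,A,t=c; d=A.T@np.array([(uv[0]-K[2])/K[0],(uv[1]-K[3])/K[1],1]); return -A.T@t,d/np.linalg.norm(d)
def at_z(c,uv,z):
    o,d=ray(c,uv); return o+d*(z-o[2])/d[2]
def tri(obs): # [(cam,uv)]
    S=0;b=0;rs=[ray(*o) for o in obs]
    for o,d in rs: M=np.eye(3)-np.outer(d,d); S=S+M; b=b+M@o
    p=np.linalg.solve(S,b); return p,[np.linalg.norm((np.eye(3)-np.outer(d,d))@(p-o)) for o,d in rs]
def place(q,P): 
    P=np.atleast_2d(P).astype(float); return P@R.from_euler("z",q[2]).as_matrix().T+[q[0],q[1],0]
def fit(obs,q0): # obs [(cam,P,uv)]
    f=lambda q:np.concatenate([(proj(c,place(q,P))[0]-uv) for c,P,uv in obs])
    s=least_squares(f,q0,loss="soft_l1",x_scale=[1,1,.01]); return s.x,f(s.x).reshape(-1,2)
E
python3 - <<'E'
from h import *
np.set_printoptions(precision=2,suppress=True)
T=cam("top");S=cam("scene")
t=lambda u,v:np.array([195+u/3.4,185+v/3.4]); s=lambda u,v:np.array([165+u/3,145+v/2.4])
print("camera pos",ray(T,(0,0))[0],ray(S,(0,0))[0])
o=[(T,(101,149,118),t(24,62)),(T,(101,-149,118),t(437,35)),(T,(45,-149,118),t(441,107)),(T,(45,149,118),t(24,137)),
(S,(101,149,118),s(180,27)),(S,(101,-149,118),s(467,177)),(S,(45,-149,118),s(411,204)),
(S,(-57,147,30),s(32,175)),(T,(-57,147,30),t(53,291)),
(T,(-20,94,30),t(120,234)),(T,(-20,-6,30),t(253,222)),(S,(-20,94,30),s(114,180)),(S,(-20,-6,30),s(204,234))]
q,e=fit(o,[500,0,0]);print("bay",q,q[2]*57.3);print(e)
k,d=tri([(T,t(384,197)),(S,s(306,256))]);print("keyhole",k,d,R.from_euler("z",-q[2]).apply(k-[q[0],q[1],0]))
print("set aside",place(q,(75,-225,0)),"wells",place(q,[(-20,94,6),(-20,-6,6)]))
k,d=tri([(T,t(703,262)),(S,s(518,513))]);print("block top?",k,d)
for n,a,b in(("keytop",(706,255),(525,473)),):
    print(n,tri([(T,t(*a)),(S,s(*b))]))
E
```

```text
camera pos [ 368.61  -30.29 1121.67] [ 129.82 -581.35  753.64]
bay [503.07  14.35   0.07] 4.086660925976626
[[-0.68 -0.81]
 [ 0.36 -0.9 ]
 [ 1.16  0.49]
 [ 0.02 -0.14]
 [-0.37 -2.4 ]
 [ 2.03 -1.48]
 [ 0.94  1.96]
 [-1.13 -1.49]
 [-0.01 -0.49]
 [ 0.37  0.45]
 [ 0.02  1.38]
 [-0.71 -0.25]
 [-1.44  0.42]]
keyhole [501.75 -90.32  70.23] [np.float64(0.25711815306319974), np.float64(0.2571181530630618)] [  -8.77 -104.31   70.23]
set aside [[ 593.91 -204.73    0.  ]] wells [[476.42 106.69   6.  ]
 [483.55   6.94   6.  ]]
block top? [ 457.   -330.36   37.53] [np.float64(0.768341912551865), np.float64(0.7683419125519134)]
keytop (array([ 461.38, -323.97,   75.12]), [np.float64(2.060891122944603), np.float64(2.060891122944632)])
```

```bash
cat >> h.py <<'E'
def rot(yaw,tilt=0): # tool down, tool x toward robot when yaw~pi; tilt: lean tool z forward (bay front approach)
    return R.from_euler("z",yaw)*R.from_euler("y",tilt)*R.from_euler("x",np.pi)
def plan(p,Rt):
    s=r.sense(); A=R.from_euler("xyz",s["tcp_rot"]); d=np.array(p)-s["eef_pos"]
    print("now",s["eef_pos"].round(1),s["tcp_rot"].round(3),"turn",(A.inv()*Rt).as_rotvec().round(4),"shift_after",(Rt.inv().apply(d)/1000).round(4),"shift_before",(A.inv().apply(d)/1000).round(4))
E
python3 -c "
from h import *
plan((465,55,256),rot(3.213))"
```

```text
now [212.3 587.4 255.6] [-3.14   0.     2.795] turn [-1.300e-03 -3.000e-04 -4.182e-01] shift_after [-2.141e-01 -5.491e-01 -4.000e-04] shift_before [-4.186e-01 -4.148e-01  1.000e-04]
```

```bash
python3 -m jog '[[[0,0,-0.105],[0,0,0],1],[[0,0,-0.105],[0,0,0],1],[[0,0,-0.105],[0,0,0],1],[[0,0,-0.103],[0,0,0],1]]' 40; python3 -m jog '[[[0,0,0],[-0.0178,-0.0458,0],1],[[0,0,0],[-0.0178,-0.0458,0],1],[[0,0,0],[-0.0178,-0.0458,0],1],[[0,0,0],[-0.0178,-0.0458,0],1],[[0,0,0],[-0.0178,-0.0458,0],1],[[0,0,0],[-0.0178,-0.0458,0],1],[[0,0,0],[-0.0178,-0.0458,0],1],[[0,0,0],[-0.0178,-0.0458,0],1],[[0,0,0],[-0.0178,-0.0458,0],1],[[0,0,0],[-0.0178,-0.0458,0],1],[[0,0,0],[-0.0178,-0.0458,0],1],[[0,0,0],[-0.0178,-0.0458,0],1]]'
python3 -c "
from h import *
plan((465,45,215),rot(3.213))"
```

```text
clock: 0.5
eef_pos: [212.3, 587.5, 255.9]
tcp_rot: [-3.141, -0.0, -3.066]
contact_force: [0.8, 0.2, -0.6]
opening: 1.001
grasp_force: 0.0
clock: 1.7
eef_pos: [464.9, 52.7, 256.3]
tcp_rot: [3.141, 0.0, -3.07]
contact_force: [-0.3, 1.5, 0.0]
opening: 1.003
grasp_force: 0.0
now [464.9  52.7 256.3] [ 3.141  0.    -3.07 ] turn [ 0.0001  0.0001 -0.0003] shift_after [ 0.0005 -0.0077  0.0413] shift_before [ 0.0005 -0.0077  0.0413]
```

```bash
python3 -m jog '[[[0,0,0],[0,-0.008,0.041],1],[[0,0,0],[0,0,0],1],[[0,0,0],[0,0,0],1]]'
python3 - <<'E'
from h import *
import json
s=r.sense(); f=r.grab_frame("wrist")
c=cam("wrist",s)
print(s["eef_pos"])
np.savez("w1.npz",pos=s["eef_pos"],rot=s["tcp_rot"])
q=[503.07,14.35,.0713]
cv2.imwrite("pics/w1raw.png",f[:,:,::-1])
print(proj(c,place(q,[(-20,94,30),(-20,-6,30),(-8.5,-106.5,70.5)])).round(1))
cv2.imwrite("pics/w1.png",cv2.resize(f[:,:,::-1],None,fx=1.42,fy=1.42,interpolation=cv2.INTER_CUBIC))
E
```

```text
clock: 2.0
eef_pos: [464.4, 46.8, 214.9]
tcp_rot: [3.141, -0.003, -3.071]
contact_force: [0.6, 0.2, 1.3]
opening: 1.005
grasp_force: 0.0
[464.35727926  46.7679893  214.94357621]
[[334.6 205.2]
 [231.7 205.3]
 [110.3 231.9]]
```

View pics/w1.png

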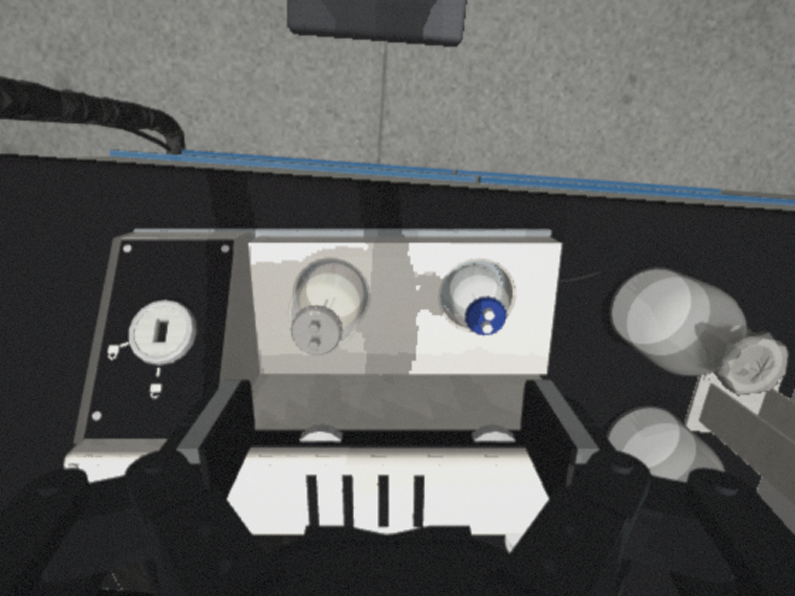

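The wrist view shows the wells centred at about (331, 295) and (479, 295) in the enlarged picture, and the keyhole at about (160, 331). The block corners are (564,241), (548,375), (248,241) and (260,376). I'll refit the bay from these and plan the grasp of the large bottle.

Run:
```python
from h import *
np.set_printoptions(precision=2,suppress=True)
z=np.load("w1.npz"); c=cam("wrist",dict(eef_pos=z["pos"],tcp_rot=z["rot"]))
g=lambda u,v:np.array([u,v])/1.42
o=[(c,(-20,94,30),g(479,295)),(c,(-20,-6,30),g(331.5,295)),(c,(-57,147,30),g(564,241)),(c,(39,147,30),g(548,375)),(c,(39,-60,30),g(260,376))]
q,e=fit(o,[503,14,.07]);print("bay",q);print(e)
w=place(q,[(-20,94,6),(-20,-6,6),(75,-225,0)]);print(w)
k=at_z(c,g(160,331),70.5);print("keyhole",k,R.from_euler("z",-q[2]).apply(k-[q[0],q[1],0]))
# cap checks: large cap top at z=6+89, small 6+69 if seated
print("caps",at_z(c,g(317,329),6+84),at_z(c,g(486,316),6+66))
```

```text
bay [505.98  17.29   0.07]
[[-0.18  0.25]
 [ 1.09  0.58]
 [-1.45  0.59]
 [-0.51 -1.61]
 [ 1.18 -1.67]]
[[ 479.11  109.56    6.  ]
 [ 486.48    9.83    6.  ]
 [ 597.34 -201.58    0.  ]]
keyhole [503.17 -90.49  70.5 ] [ -10.74 -107.27   70.5 ]
caps [487.17   7.46  90.  ] [479.05 105.92  72.  ]
```

```bash
python3 -c "
from h import *
plan((486,8.3,68),rot(np.pi+.073))
T=cam('top')
for z in (60,120,200): print([at_z(T,(u,157),z).round() for u in (310,350,390)], at_z(T,(391,180),40).round(),at_z(T,(395,225),z))
"
```

```text
now [465.1  47.3 215.9] [ 3.141 -0.    -3.07 ] turn [ 0.0002 -0.0004 -0.0016] shift_after [-0.018  -0.0405  0.1479] shift_before [-0.0181 -0.0405  0.1478]
[array([729., -98.,  60.]), array([ 730., -202.,   60.]), array([ 730., -307.,   60.])] [ 673. -312.   40.] [ 549.51749929 -311.98372294   60.        ]
[array([709., -94., 120.]), array([ 709., -193.,  120.]), array([ 710., -292.,  120.])] [ 673. -312.   40.] [ 539.2932938  -296.06388609  120.        ]
[array([682., -89., 200.]), array([ 682., -180.,  200.]), array([ 682., -271.,  200.])] [ 673. -312.   40.] [ 525.66101981 -274.83743695  200.        ]
```

```bash
python3 -m jog '[[[0,0,-0.0016],[-0.018,-0.0405,0],1],[[0,0,0],[0,0,0.04],1],[[0,0,0],[0,0,0.04],1],[[0,0,0],[0,0,0.04],1],[[0,0,0],[0,0,0.028],1],[[0,0,0],[0,0,0],1],[[0,0,0],[0,0,0],1]]'; python3 -c "
from h import *
plan((486,8.3,68),rot(np.pi+.073))"; python3 -m jog '[[[0,0,0],[0,0,0],-1],[[0,0,0],[0,0,0],-1],[[0,0,0],[0,0,0],-1],[[0,0,0],[0,0,0],-1],[[0,0,0],[0,0,0],-1],[[0,0,0],[0,0,0],-1],[[0,0,0],[0,0,0],-1],[[0,0,0],[0,0,0],-1]]' 30
```

```text
clock: 2.75
eef_pos: [486.8, 8.6, 68.5]
tcp_rot: [3.142, 0.001, -3.067]
contact_force: [0.7, 0.2, 1.5]
opening: 0.999
grasp_force: 0.0
now [486.8   8.6  68.5] [ 3.142e+00  1.000e-03 -3.067e+00] turn [0.     0.0007 0.0013] shift_after [ 0.0008 -0.0002  0.0005] shift_before [ 0.0008 -0.0002  0.0005]
clock: 3.55
eef_pos: [487.0, 7.8, 68.8]
tcp_rot: [3.142, 0.002, -3.069]
contact_force: [-1.7, 1.8, 12.1]
opening: 0.51
grasp_force: 29.0
```

```bash
python3 -m jog '[[[0,0,0],[0,0,-0.01],-1],[[0,0,0],[0,0,-0.015],-1],[[0,0,0],[0,0,-0.035],-1],[[0,0,0],[0,0,-0.04],-1],[[0,0,0],[0,0,-0.025],-1],[[0,0,0],[0,0,0],-1]]'; python3 -c "
from h import *
plan((550,-215,68),rot(np.pi+.073))"
```

```text
clock: 4.15
eef_pos: [488.2, 7.6, 196.5]
tcp_rot: [-3.141, 0.007, -3.069]
contact_force: [-0.5, -0.1, -0.7]
opening: 0.507
grasp_force: 31.2
now [488.2   7.6 196.5] [-3.141  0.007 -3.069] turn [-0.0005  0.0071 -0.0003] shift_after [-0.0454 -0.2266  0.1285] shift_before [-0.0446 -0.2265  0.1289]
```

```bash
python3 -m jog '[[[0,0,0],[-0.0076,-0.0378,0],-1],[[0,0,0],[-0.0076,-0.0378,0],-1],[[0,0,0],[-0.0076,-0.0378,0],-1],[[0,0,0],[-0.0076,-0.0378,0],-1],[[0,0,0],[-0.0076,-0.0378,0],-1],[[0,0,0],[-0.0076,-0.0378,0],-1],[[0,0,0],[0,0,0.04],-1],[[0,0,0],[0,0,0.04],-1],[[0,0,0],[0,0,0.035],-1],[[0,0,0],[0,0,0.014],-1],[[0,0,0],[0,0,0],-1],[[0,0,0],[0,0,0],-1]]'
```

```text
clock: 5.35
eef_pos: [547.8, -215.1, 63.2]
tcp_rot: [3.141, -0.001, -3.069]
contact_force: [-0.1, -0.0, -1.0]
opening: 0.513
grasp_force: 35.3
```

```bash
python3 -m jog '[[[0,0,0],[0,0,0.001],-1],[[0,0,0],[0,0,0],-1]]';python3 -m jog '[[[0,0,0],[0,0,0.001],-1],[[0,0,0],[0,0,0],-1]]'
```

```text
clock: 5.55
eef_pos: [548.2, -215.3, 62.7]
tcp_rot: [-3.141, 0.001, -3.069]
contact_force: [-0.4, -0.4, 0.1]
opening: 0.506
grasp_force: 35.3
clock: 5.75
eef_pos: [548.0, -215.2, 61.5]
tcp_rot: [-3.141, 0.0, -3.069]
contact_force: [0.5, 0.2, -0.8]
opening: 0.51
grasp_force: 35.3
```

```bash
python3 -m jog '[[[0,0,0],[0,0,0.001],-1],[[0,0,0],[0,0,0],-1]]';python3 -m jog '[[[0,0,0],[0,0,0.001],-1],[[0,0,0],[0,0,0],-1]]';python3 -m jog '[[[0,0,0],[0,0,0.001],-1],[[0,0,0],[0,0,0],-1]]'
```

```text
clock: 5.95
eef_pos: [547.9, -215.2, 60.2]
tcp_rot: [3.142, -0.0, -3.069]
contact_force: [-0.4, -0.4, -1.1]
opening: 0.511
grasp_force: 35.3
clock: 6.15
eef_pos: [548.1, -215.2, 59.9]
tcp_rot: [-3.142, 0.0, -3.069]
contact_force: [-1.8, 0.5, 7.3]
opening: 0.512
grasp_force: 36.2
clock: 6.35
eef_pos: [548.2, -215.2, 59.8]
tcp_rot: [-3.141, 0.001, -3.069]
contact_force: [-6.0, 1.6, 17.6]
opening: 0.511
grasp_force: 37.3
```

```bash
python3 -m jog '[[[0,0,0],[0,0,-0.002],-1],[[0,0,0],[0,0,0],0.6],[[0,0,0],[0,0,0],1],[[0,0,0],[0,0,0],1],[[0,0,0],[0,0,0],1],[[0,0,0],[0,0,0],1],[[0,0,0],[0,0,-0.03],1],[[0,0,0],[0,0,-0.045],1],[[0,0,0],[0,0,-0.045],1],[[0,0,0],[0,0,0],1]]'; python3 -c "
from h import *
plan((479.7,107.5,60),rot(np.pi+.073))
f=r.grab_frame('scene'); cv2.imwrite('pics/s1.png',f[:,:,::-1])"
```

```text
clock: 7.35
eef_pos: [551.3, -216.5, 186.4]
tcp_rot: [-3.137, 0.009, -3.069]
contact_force: [0.4, -0.3, 0.0]
opening: 1.0
grasp_force: 0.0
now [ 551.3 -216.5  186.4] [-3.137  0.009 -3.069] turn [-0.0043  0.0089 -0.0001] shift_after [0.0478 0.3284 0.1264] shift_before [0.049  0.3289 0.1245]
```

```bash
python3 -m jog '[[[0,0,0],[0.0056,0.041,0],1],[[0,0,0],[0.0056,0.041,0],1],[[0,0,0],[0.0056,0.041,0],1],[[0,0,0],[0.0056,0.041,0],1],[[0,0,0],[0.0056,0.041,0],1],[[0,0,0],[0.0056,0.041,0],1],[[0,0,0],[0.0056,0.041,0],1],[[0,0,0],[0.0056,0.041,0],1],[[0,0,0],[0,0,0],1],[[0,0,0],[0,0,0],1],[[0,0,0],[0,0,0],1]]'; python3 -c "
from h import *
plan((479.7,107.5,61),rot(np.pi+.073))"
```

```text
clock: 8.5
eef_pos: [479.2, 107.9, 179.6]
tcp_rot: [-3.141, -0.001, -3.069]
contact_force: [0.5, -0.4, 0.9]
opening: 1.002
grasp_force: 0.0
now [479.2 107.9 179.6] [-3.141e+00 -1.000e-03 -3.069e+00] turn [-0.0005 -0.0012 -0.0003] shift_after [-0.0005 -0.0005  0.1186] shift_before [-0.0006 -0.0004  0.1186]
```

View pics/s1.png

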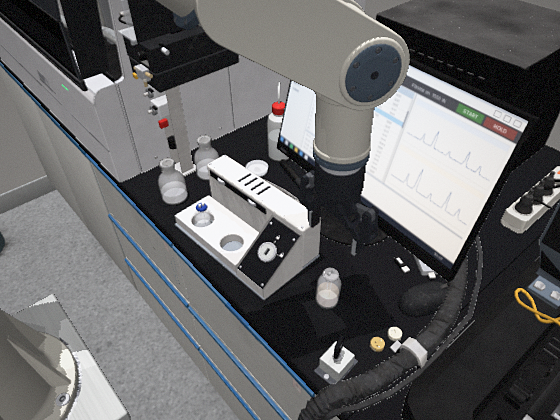

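The large bottle stands upright on the worktop at about (328, 288), and the right well at (232, 243) is empty. Next I'll grasp the small bottle.

```bash
python3 -m jog '[[[0,0,0],[0,0,0.04],1],[[0,0,0],[0,0,0.04],1],[[0,0,0],[0,0,0.037],1],[[0,0,0],[0,0,0],1],[[0,0,0],[0,0,0],-1],[[0,0,0],[0,0,0],-1],[[0,0,0],[0,0,0],-1],[[0,0,0],[0,0,0],-1],[[0,0,0],[0,0,0],-1],[[0,0,0],[0,0,0],-1],[[0,0,0],[0,0,0],-1],[[0,0,0],[0,0,0],-1]]'
```

```text
clock: 9.7
eef_pos: [480.7, 109.0, 65.1]
tcp_rot: [3.141, 0.003, -3.069]
contact_force: [0.2, -1.0, 8.7]
opening: 0.412
grasp_force: 29.0
```

```bash
python3 -m jog '[[[0,0,0],[0,0,-0.01],-1],[[0,0,0],[0,0,-0.025],-1],[[0,0,0],[0,0,-0.025],-1],[[0,0,0],[0,-0.0335,0],-1],[[0,0,0],[0,-0.0335,0],-1],[[0,0,0],[0,-0.033,0],-1],[[0,0,0],[0,0,0],-1],[[0,0,0],[0,0,0],-1],[[0,0,0],[0,0,0],-1]]'; python3 -c "
from h import *
plan((486.7,8.3,65),rot(np.pi+.073))"
```

```text
clock: 10.6
eef_pos: [486.7, 9.4, 123.8]
tcp_rot: [3.141, 0.001, -3.069]
contact_force: [0.6, 0.0, -1.2]
opening: 0.402
grasp_force: 30.4
now [486.7   9.4 123.8] [ 3.141e+00  1.000e-03 -3.069e+00] turn [ 0.0002  0.0006 -0.0001] shift_after [ 0.0001 -0.0011  0.0588] shift_before [ 0.0002 -0.0011  0.0588]
```

```bash
python3 -m jog '[[[0,0,0],[0,-0.001,0.02],-1],[[0,0,0],[0,0,0.02],-1],[[0,0,0],[0,0,0.014],-1],[[0,0,0],[0,0,0],-1]]'; for i in 1 2 3; do python3 -m jog '[[[0,0,0],[0,0,0.0015],-1],[[0,0,0],[0,0,0],-1]]' | grep -E "eef|contact"; done
```

```text
clock: 11.0
eef_pos: [485.5, 8.9, 68.0]
tcp_rot: [3.141, -0.003, -3.067]
contact_force: [-1.0, -1.1, -0.9]
opening: 0.409
grasp_force: 30.4
eef_pos: [487.2, 8.4, 68.4]
contact_force: [0.0, 0.2, -0.8]
eef_pos: [487.0, 8.0, 66.7]
contact_force: [-0.2, -0.1, -1.3]
eef_pos: [487.2, 8.0, 65.2]
contact_force: [-0.8, 0.1, 4.6]
```

```bash
python3 -m jog '[[[0,0,0],[0,0,0.001],-1],[[0,0,0],[0,0,0],-1]]' | grep -E "eef|contact"; python3 -m jog '[[[0,0,0],[0,0,-0.001],-1],[[0,0,0],[0,0,0],0.6],[[0,0,0],[0,0,0],1],[[0,0,0],[0,0,0],1],[[0,0,0],[0,0,0],1],[[0,0,0],[0,0,0],1],[[0,0,0],[0,0,-0.03],1],[[0,0,0],[0,0,-0.04],1],[[0,0,0],[0,0,-0.045],1],[[0,0,0],[0,0,0],1],[[0,0,0],[0,0,0],1]]';python3 -c "
from h import *
plan((548.1,-215.2,61),rot(np.pi+.073))"
```

```text
eef_pos: [487.4, 8.1, 65.0]
contact_force: [-4.1, 1.3, 17.2]
clock: 12.9
eef_pos: [487.4, 8.0, 180.8]
tcp_rot: [-3.141, 0.003, -3.069]
contact_force: [1.1, 0.5, 0.1]
opening: 1.003
grasp_force: 0.0
now [487.4   8.  180.8] [-3.141e+00  3.000e-03 -3.069e+00] turn [-0.0002  0.0026 -0.0002] shift_after [-0.0443 -0.227   0.1198] shift_before [-0.044 -0.227  0.12 ]
```

Seated on the well floor. I'll fetch the large bottle.

```bash
python3 -m jog '[[[0,0,0],[-0.0074,-0.0378,0],1],[[0,0,0],[-0.0074,-0.0378,0],1],[[0,0,0],[-0.0074,-0.0378,0],1],[[0,0,0],[-0.0074,-0.0378,0],1],[[0,0,0],[-0.0074,-0.0378,0],1],[[0,0,0],[-0.0074,-0.0378,0],1],[[0,0,0],[0,0,0],1],[[0,0,0],[0,0,0.04],1],[[0,0,0],[0,0,0.04],1],[[0,0,0],[0,0,0.038],1],[[0,0,0],[0,0,0],1]]'; python3 -m jog '[[[0,0,0],[0,0,0],1],[[0,0,0],[0,0,0],-1],[[0,0,0],[0,0,0],-1],[[0,0,0],[0,0,0],-1],[[0,0,0],[0,0,0],-1],[[0,0,0],[0,0,0],-1],[[0,0,0],[0,0,0],-1],[[0,0,0],[0,0,0],-1]]'
```

```text
clock: 14.0
eef_pos: [542.9, -212.7, 55.9]
tcp_rot: [3.137, -0.01, -3.069]
contact_force: [-0.2, 0.0, -0.0]
opening: 0.999
grasp_force: 0.0
clock: 14.8
eef_pos: [548.5, -215.3, 63.6]
tcp_rot: [-3.141, 0.002, -3.069]
contact_force: [-1.5, 0.5, 7.0]
opening: 0.511
grasp_force: 29.6
```

```bash
python3 -m jog '[[[0,0,0],[0,0,-0.015],-1],[[0,0,0],[0,0,-0.035],-1],[[0,0,0],[0,0,-0.045],-1],[[0,0,0],[0,0,-0.035],-1],[[0,0,0],[0.0056,0.041,0],-1],[[0,0,0],[0.0056,0.041,0],-1],[[0,0,0],[0.0056,0.041,0],-1],[[0,0,0],[0.0056,0.041,0],-1],[[0,0,0],[0.0056,0.041,0],-1],[[0,0,0],[0.0056,0.041,0],-1],[[0,0,0],[0.0056,0.041,0],-1],[[0,0,0],[0.0056,0.041,0],-1]]';python3 -m jog '[[[0,0,0],[0,0,0.04],-1],[[0,0,0],[0,0,0.04],-1],[[0,0,0],[0,0,0],-1],[[0,0,0],[0,0,0],-1],[[0,0,0],[0,0,0],-1]]'; python3 -c "
from h import *
plan((480.1,108.2,68),rot(np.pi+.073))"
```

```text
clock: 16.0
eef_pos: [478.6, 110.4, 193.2]
tcp_rot: [3.141, 0.002, -3.069]
contact_force: [0.5, 0.5, -0.6]
opening: 0.51
grasp_force: 31.3
clock: 16.5
eef_pos: [480.4, 108.9, 113.9]
tcp_rot: [3.141, 0.003, -3.069]
contact_force: [-0.6, -0.4, -0.5]
opening: 0.51
grasp_force: 31.3
now [480.4 108.9 113.9] [ 3.141e+00  3.000e-03 -3.069e+00] turn [ 0.0004  0.0029 -0.0008] shift_after [ 0.0004 -0.0006  0.0459] shift_before [ 0.0005 -0.0007  0.0459]
```

```bash
python3 -m jog '[[[0,0,0],[0.0003,-0.0005,0.016],-1],[[0,0,0],[0,0,0],-1]]'| grep -E "eef|contact"; for i in 1 2 3 4; do python3 -m jog '[[[0,0,0],[0,0,0.003],-1],[[0,0,0],[0,0,0],-1]]' | grep -E "eef|contact"; done
```

```text
eef_pos: [479.2, 108.1, 96.7]
contact_force: [-0.5, 0.8, -0.9]
eef_pos: [479.3, 108.3, 93.7]
contact_force: [0.1, -0.3, -0.7]
eef_pos: [478.8, 108.3, 89.9]
contact_force: [-0.2, -0.6, -0.8]
eef_pos: [478.5, 108.3, 86.5]
contact_force: [0.2, 0.3, -0.6]
eef_pos: [478.5, 108.3, 83.4]
contact_force: [0.2, -0.0, -0.4]
```

```bash
python3 -m jog '[[[0,0,0],[-0.001,0,0.006],-1],[[0,0,0],[0,0,0],-1]]'| grep -E "eef|contact"; for i in 1 2 3 4 5; do python3 -m jog '[[[0,0,0],[0,0,0.002],-1],[[0,0,0],[0,0,0],-1]]' | grep -E "eef|contact"; done
```

```text
eef_pos: [479.5, 108.3, 77.1]
contact_force: [-0.5, -0.5, -0.7]
eef_pos: [479.6, 108.4, 75.5]
contact_force: [0.8, -0.1, -0.7]
eef_pos: [479.7, 108.4, 73.6]
contact_force: [1.1, 0.5, -1.3]
eef_pos: [479.6, 108.4, 71.6]
contact_force: [0.2, 0.4, -0.2]
eef_pos: [479.8, 108.4, 69.8]
contact_force: [0.7, -0.1, -0.1]
eef_pos: [480.5, 108.3, 69.4]
contact_force: [-5.7, -4.2, 24.4]
```

```bash
python3 -m jog '[[[0,0,0],[0,0,-0.002],-1],[[0,0,0],[0,0,0],0.6],[[0,0,0],[0,0,0],1],[[0,0,0],[0,0,0],1],[[0,0,0],[0,0,0],1],[[0,0,0],[0,0,0],1],[[0,0,0],[0,0,-0.03],1],[[0,0,0],[0,0,-0.04],1],[[0,0,0],[0,0,-0.045],1],[[0,0,0],[0,0,0],1],[[0,0,0],[0,0,0],1]]'; python3 -c "
from h import *
plan((445,-325,185),rot(np.pi+.073))"
```

```text
clock: 19.8
eef_pos: [480.3, 108.5, 185.8]
tcp_rot: [3.141, 0.003, -3.069]
contact_force: [-0.4, 0.6, -0.8]
opening: 0.999
grasp_force: 0.0
now [480.3 108.5 185.8] [ 3.141e+00  3.000e-03 -3.069e+00] turn [ 0.0004  0.0025 -0.0002] shift_after [ 0.0669 -0.4298  0.0008] shift_before [ 0.0668 -0.4298  0.0005]
```

```bash
python3 -m jog '[[[0,0.0025,0],[0.0067,-0.043,0],1],[[0,0,0],[0.0067,-0.043,0],1],[[0,0,0],[0.0067,-0.043,0],1],[[0,0,0],[0.0067,-0.043,0],1],[[0,0,0],[0.0067,-0.043,0],1],[[0,0,0],[0.0067,-0.043,0],1],[[0,0,0],[0.0067,-0.043,0],1],[[0,0,0],[0.0067,-0.043,0],1],[[0,0,0],[0.0067,-0.043,0],1],[[0,0,0],[0.0067,-0.043,0],1],[[0,0,0],[0,0,0],1],[[0,0,0],[0,0,0],1]]'
python3 - <<'E'
from h import *
s=r.sense(); f=r.grab_frame("wrist"); g=r.grab_frame("scene")
np.savez("w2.npz",pos=s["eef_pos"],rot=s["tcp_rot"])
print(s["eef_pos"],s["tcp_rot"],proj(cam("wrist",s),[(460,-327,72)]))
a=cv2.resize(f[60:310,130:430,::-1],None,fx=1.8,fy=2,interpolation=cv2.INTER_CUBIC)
b=cv2.resize(g[190:270,165:265,::-1],(260,208),interpolation=cv2.INTER_CUBIC)
b=cv2.copyMakeBorder(b,0,500-208,0,0,cv2.BORDER_CONSTANT)
cv2.imwrite("pics/w2.png",np.hstack([a,b])); cv2.imwrite("pics/w2raw.png",f[:,:,::-1])
E
```

```text
clock: 21.0
eef_pos: [443.0, -325.4, 183.1]
tcp_rot: [3.139, -0.005, -3.071]
contact_force: [-0.5, 0.5, -1.1]
opening: 1.0
grasp_force: 0.0
[ 442.9729685  -325.44496573  183.06673253] [ 3.13924695 -0.00496983 -3.0710084 ] [[270.42921806 235.00259894]]
```

View pics/w2.png

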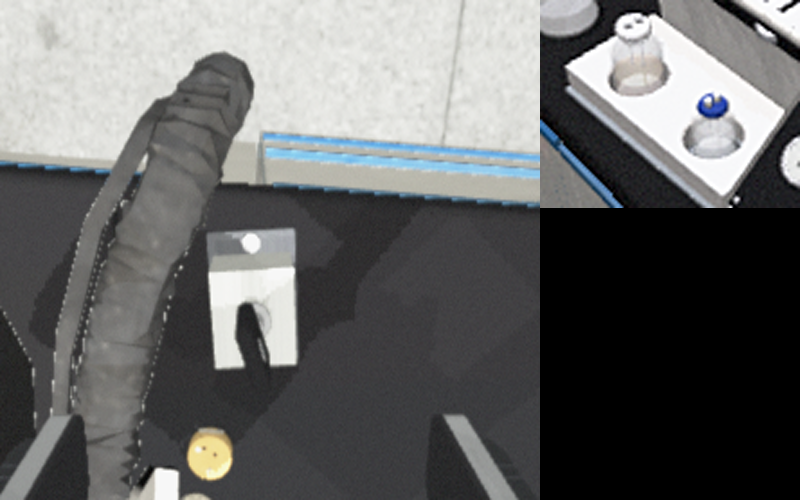

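Both bottles stand in the exchanged wells. The holder's block-top corners are at crop pixels (209,270), (295,267), (298,366) and (215,369). The key's dark grip runs from (246,304) downward.

Run:
```python
from h import *
np.set_printoptions(precision=2,suppress=True)
z=np.load("w2.npz"); c=cam("wrist",dict(eef_pos=z["pos"],tcp_rot=z["rot"]))
g=lambda u,v:np.array([130+u/1.8,60+v/2])
o=[(c,(-22,-20,34),g(209,270)),(c,(-22,20,34),g(295,267)),(c,(22,20,34),g(298,366)),(c,(22,-20,34),g(215,369)),
(c,(-33,-23,4),g(207,233)),(c,(-33,23,4),g(294,229))]
q,e=fit(o,[457,-328,0.05]);print("holder",q);print(e)
P=place(q,[(sx*14,sy*4,zz) for zz in(82,48) for sx in(-1,1) for sy in(-1,1)])
uv=proj(c,P); print(((uv-[130,60])*[1.8,2]).round())
for zz,p in((82,(-14,0)),): pass
print("front top edge mid",at_z(c,g(247,304),82))
f=cv2.imread("pics/w2raw.png")[200:285,235:305]
v=cv2.resize(f,None,fx=7,fy=7,interpolation=cv2.INTER_CUBIC)
v=np.clip(v.astype(float)*2.2,0,255).astype(np.uint8)
for a in uv: cv2.circle(v,tuple(((a-[235,200])*7).astype(int)),3,(0,0,255),-1)
cv2.imwrite("pics/w2z.png",v)
```

```text
holder [ 461.16 -326.46    0.12]
[[ 0.26  1.32]
 [-0.43  0.72]
 [-0.79 -0.95]
 [ 0.37 -0.51]
 [-0.29 -0.07]
 [ 0.99 -0.32]]
[[242. 328.]
 [262. 327.]
 [246. 399.]
 [265. 398.]
 [244. 299.]
 [261. 298.]
 [247. 362.]
 [264. 362.]]
front top edge mid [ 438.62 -330.71   82.  ]
```

View pics/w2z.png

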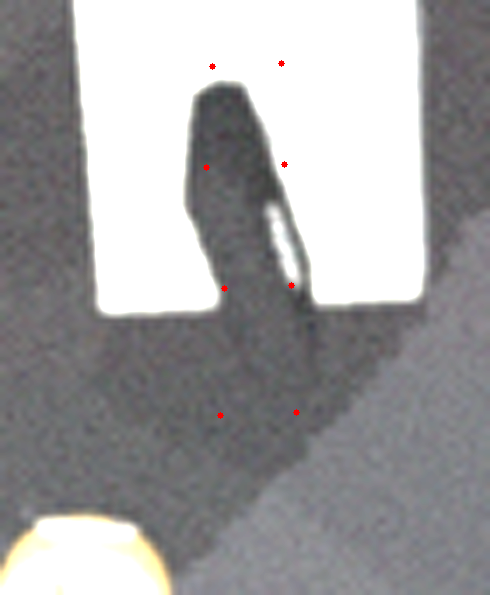

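```bash
python3 -c "
from h import *
plan((463,-326,110),rot(np.pi+.2))"
```

```text
now [ 443.5 -324.1  183.7] [ 3.14  -0.004 -3.069] turn [ 0.0022 -0.0043 -0.1271] shift_after [-0.0187 -0.0057  0.0737] shift_before [-0.0196 -0.0034  0.0736]
```

```bash
python3 -m jog '[[[0.001,-0.002,-0.127],[0,0,0],-0.2],[[0,0,0],[-0.0187,-0.0057,0],-0.2],[[0,0,0],[0,0,0.037],-0.2],[[0,0,0],[0,0,0.037],-0.2],[[0,0,0],[0,0,0],-0.2],[[0,0,0],[0,0,0],-0.2],[[0,0,0],[0,0,0],-0.2]]'; python3 -c "
from h import *
plan((463,-326,70),rot(np.pi+.2))"
```

```text
clock: 21.8
eef_pos: [464.6, -327.3, 112.6]
tcp_rot: [-3.139, 0.001, -2.941]
contact_force: [-0.0, -0.7, 0.5]
opening: 0.398
grasp_force: 0.0
now [ 464.6 -327.3  112.6] [-3.139e+00  1.000e-03 -2.941e+00] turn [-0.0023  0.0009  0.0005] shift_after [0.0013 0.0016 0.0426] shift_before [0.0014 0.0017 0.0426]
```

```bash
python3 -m jog '[[[0,0,0],[0.0013,0.0016,0],-0.2],[[0,0,0],[0,0,0.02],-0.2],[[0,0,0],[0,0,0.022],-0.2],[[0,0,0],[0,0,0],-0.2],[[0,0,0],[0,0,0],-0.2]]'; python3 -m jog '[[[0,0,0],[0,0,0],-1],[[0,0,0],[0,0,0],-1],[[0,0,0],[0,0,0],-1],[[0,0,0],[0,0,0],-1],[[0,0,0],[0,0,0],-1],[[0,0,0],[0,0,0],-1],[[0,0,0],[0,0,0],-1]]' 20
```

```text
clock: 22.3
eef_pos: [462.2, -326.2, 69.9]
tcp_rot: [-3.14, -0.0, -2.942]
contact_force: [0.9, -0.6, -0.4]
opening: 0.399
grasp_force: 0.0
clock: 23.0
eef_pos: [462.7, -326.4, 70.1]
tcp_rot: [-3.14, 0.001, -2.942]
contact_force: [-0.5, 1.6, 7.6]
opening: 0.092
grasp_force: 19.6
```

```bash
python3 -m jog '[[[0,0,0],[0,0,0],-1],[[0,0,0],[0,0,0],-1],[[0,0,0],[0,0,-0.008],-1],[[0,0,0],[0,0,-0.02],-1],[[0,0,0],[0,0,-0.035],-1],[[0,0,0],[0,0,-0.04],-1],[[0,0,0],[0,0,-0.04],-1],[[0,0,0],[0,0,0],-1],[[0,0,0],[0,0,0],-1]]' 70
python3 - <<'E'
from h import *
s=r.sense(); f=r.grab_frame("wrist"); print(s["eef_pos"],s["opening"],s["grasp_force"])
np.savez("w3.npz",pos=s["eef_pos"],rot=s["tcp_rot"])
# expected tip: TCP z70 ->tip 10 : 60 ahead
h=r.camera_params("wrist")["hand_eye"]; p=r.camera_params("wrist")
for P in [(0,0,60),(6,0,42.5),(-6,0,42.5),(8.5,0,34),(0,0,34),(-8.5,0,34)]:
    q=np.linalg.inv(h)@np.r_[P,1]; print(P,p["fx"]*q[0]/q[2]+p["cx"],p["fy"]*q[1]/q[2]+p["cy"])
g=f[230:330,202:342,::-1]
cv2.imwrite("pics/w3raw.png",f[:,:,::-1])
v=cv2.resize(g,None,fx=5.5,fy=5.5,interpolation=cv2.INTER_CUBIC); cv2.imwrite("pics/w3.png",v)
E
```

```text
clock: 23.9
eef_pos: [462.4, -326.1, 213.2]
tcp_rot: [-3.139, 0.001, -2.942]
contact_force: [0.2, -0.0, -0.9]
opening: 0.086
grasp_force: 68.2
[ 462.39776347 -326.14946331  213.24922749] 0.0856837666876507 68.18359673023224
(0, 0, 60) 275.08390509134824 241.0350110861338
(6, 0, 42.5) 275.3650466429203 243.8297088236492
(-6, 0, 42.5) 275.3045599371407 264.0384501554293
(8.5, 0, 34) 275.5219453366552 246.16213999448377
(0, 0, 34) 275.4741557991068 261.28649877558627
(-8.5, 0, 34) 275.4278142305745 275.95260656648384
```

View pics/w3.png

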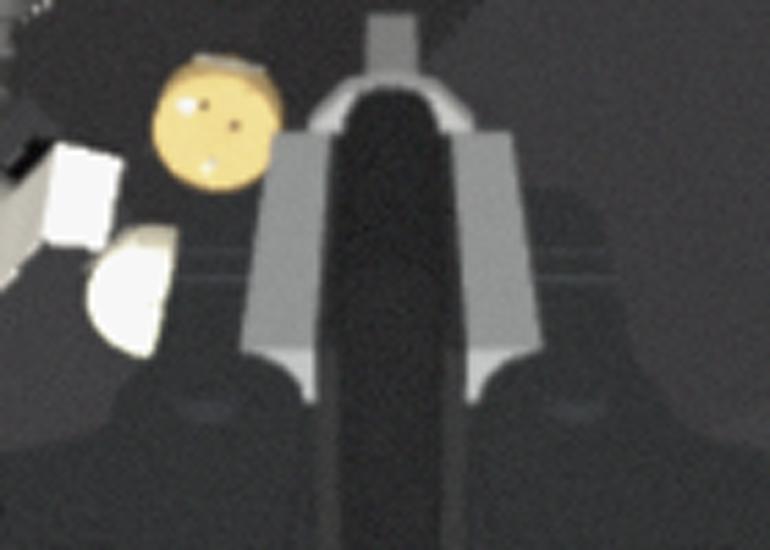

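The held key's blade runs from about (392, 15) to (392, 75) in the crop, straight and centred between the pads. I'll move in front of the lock and tilt the tool.

```bash
cat >> h.py <<'E'
YAW=np.pi+.073; TILT=np.radians(35)
N=rot(YAW,TILT).apply([0,0,-1])
E
python3 -c "
from h import *
print(N, np.array([502.5,-89.9,70.5])+N*120)
plan((425,-95,213),rot(YAW))
plan((425,-95,213),rot(YAW,TILT))
A=rot(YAW);B=rot(YAW,TILT);print((A.inv()*B).as_rotvec(), B.inv().apply(np.array([502.5,-89.9,70.5])+N*120-[425,-95,213]))"
```

```text
[-0.57204882 -0.0418339   0.81915204] [433.85414154 -94.92006815 168.79824531]
now [ 461.7 -325.6  211.8] [-3.141e+00 -1.000e-03 -2.942e+00] turn [-0.0008 -0.0006  0.1267] shift_after [ 0.0198  0.2327 -0.0012] shift_before [-0.0098  0.2333 -0.0013]
now [ 461.7 -325.6  211.8] [-3.141e+00 -1.000e-03 -2.942e+00] turn [ 0.0379 -0.6106  0.123 ] shift_after [ 0.0155  0.2327 -0.0123] shift_before [-0.0098  0.2333 -0.0013]
[-3.52398348e-18 -6.10865238e-01 -7.96925097e-17] [18.114738   -0.56605945 41.2763028 ]
```

```bash
python3 -m jog '[[[0,0,0.1267],[0,0,0],-1],[[0,0,0],[0.0033,0.0388,0],-1],[[0,0,0],[0.0033,0.0388,0],-1],[[0,0,0],[0.0033,0.0388,0],-1],[[0,0,0],[0.0033,0.0388,0],-1],[[0,0,0],[0.0033,0.0388,0],-1],[[0,0,0],[0.0033,0.0388,0],-1],[[0,-0.1222,0],[0,0,0],-1],[[0,-0.1222,0],[0,0,0],-1],[[0,-0.1222,0],[0,0,0],-1],[[0,-0.1222,0],[0,0,0],-1],[[0,-0.1221,0],[0,0,0],-1]]'; python3 -m jog '[[[0,0,0],[0.018,0,0.035],-1],[[0,0,0],[0,0,0],-1],[[0,0,0],[0,0,0],-1],[[0,0,0],[0,0,0],-1]]'
cat > look.py <<'E'
from h import *
import sys
s=r.sense(); f=r.grab_frame("wrist"); cv2.imwrite(sys.argv[1],f[:,:,::-1])
c=cam("wrist",s); k0=np.array([502.5,-89.9,70.5]); p=proj(c,k0)[0]
print("pose",s["eef_pos"].round(2),s["tcp_rot"].round(4),"F",s["contact_force"].round(1),"pred",p.round(1))
g=cv2.cvtColor(f,cv2.COLOR_RGB2GRAY)
x,y=p.astype(int); w=g[y-50:y+45,x-50:x+50]
n,l,st,ce=cv2.connectedComponentsWithStats((w>140).astype(np.uint8))
for i in range(1,n):
    if st[i,4]>60: print("white",st[i],(ce[i]+[x-50,y-50]).round(1))
n,l,st,ce=cv2.connectedComponentsWithStats((w<110).astype(np.uint8))
for i in range(1,n):
    if 40<st[i,4]<2500: print("dark",st[i],(ce[i]+[x-50,y-50]).round(1))
plan(k0+N*120,rot(YAW,TILT))
E
python3 look.py pics/l1.png; python3 -c "
import cv2;f=cv2.imread('pics/l1.png');print(f.shape)
cv2.imwrite('pics/l1z.png',cv2.resize(f[130:280,180:370],None,fx=4,fy=4,interpolation=cv2.INTER_CUBIC))"
```

```text
clock: 25.15
eef_pos: [424.1, -91.0, 209.7]
tcp_rot: [3.13, 0.548, -3.067]
contact_force: [0.9, 1.3, 0.1]
opening: 0.084
grasp_force: 68.4
clock: 25.55
eef_pos: [430.1, -89.9, 179.6]
tcp_rot: [3.127, 0.55, -3.065]
contact_force: [0.4, -1.2, -0.9]
opening: 0.088
grasp_force: 68.4
pose [430.08 -89.92 179.58] [ 3.1273  0.5497 -3.0646] F [ 0.4 -1.2 -0.9] pred [265.1 211. ]
white [  25   27   49   53 1622] [264.2 210.7]
dark [46 50  8  8 63] [264.4 214.4]
now [430.3 -90.  179.9] [ 3.128  0.551 -3.064] turn [ 0.0161 -0.0602  0.0034] shift_after [ 0.0038 -0.0052  0.0109] shift_before [ 0.0031 -0.0053  0.0111]
(420, 560, 3)
```

View pics/l1z.png

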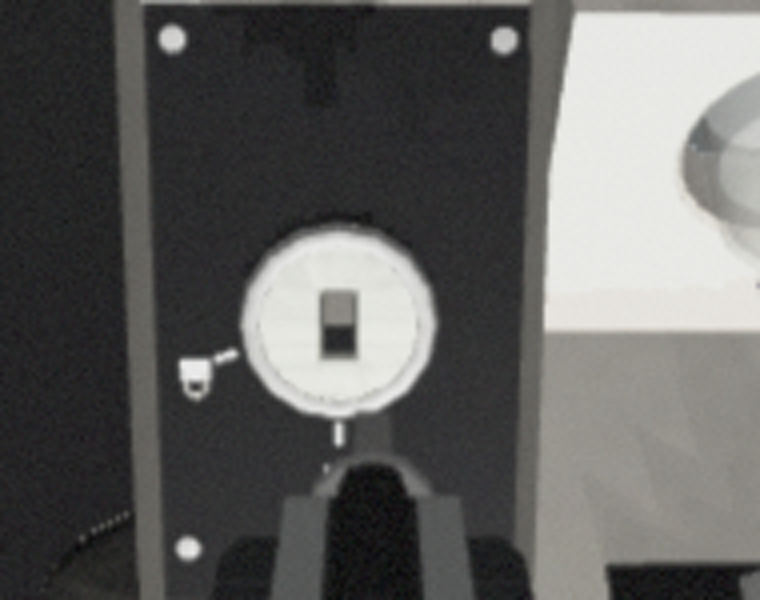

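The picture shows the lock disc centred at about (339, 321) and the slot spanning (322–357, 291–357), with the key tip just below it. My keyhole estimate reprojects onto it within 0.3 px. I'll correct the tilt and approach.

```bash
python3 -m jog '[[[0.016,-0.06,0.003],[0,0,0],-1],[[0,0,0],[0.003,-0.004,0.02],-1],[[0,0,0],[0,0,0.02],-1],[[0,0,0],[0,0,0],-1],[[0,0,0],[0,0,0],-1],[[0,0,0],[0,0,0],-1],[[0,0,0],[0,0,0],-1]]'
cat > look2.py <<'E'
from h import *
import sys
s=r.sense(); f=r.grab_frame("wrist"); cv2.imwrite(sys.argv[1],f[:,:,::-1])
c=cam("wrist",s); k0=np.array([502.5,-89.9,70.5]); p=proj(c,k0)[0]
g=cv2.cvtColor(f,cv2.COLOR_RGB2GRAY); x,y=p.round().astype(int)
print("pred",p.round(2)); 
for v in range(y-14,y+16,2): print(v,g[v,x-14:x+15])
print("blade row",g[y+15,262:290])
m=at=None
B=rot(YAW,TILT); T=k0+B.apply([-.7,1,0])
plan(T+N*60,B)
E
python3 look2.py pics/l2.png
```

```text
clock: 26.3
eef_pos: [453.2, -86.7, 166.1]
tcp_rot: [-3.138, 0.58, -3.075]
contact_force: [0.0, 0.3, -0.2]
opening: 0.082
grasp_force: 68.4
pred [266.04 200.18]
186 [221 222 221 222 224 226 229 229 229 228 224 225 226 227 225 227 225 225
 225 228 225 224 225 226 226 225 222 213 209]
188 [220 220 222 222 223 224 227 227 228 226 225 224 225 223 221 219 221 222
 223 224 224 224 223 223 223 221 220 210 204]
190 [223 223 222 223 223 225 225 218 207 168 175 181 180 182 182 182 183 192
 199 219 224 226 223 223 223 223 224 221 222]
192 [227 225 225 226 226 226 226 210 157  90 108 132 139 137 139 135 137 140
 156 214 226 227 227 226 227 227 227 228 227]
194 [225 227 224 226 225 227 225 210 159  89 107 132 136 138 137 135 139 139
 154 212 225 225 227 227 227 228 226 227 226]
196 [224 224 224 224 224 226 225 210 159  90 108 132 135 136 134 140 140 137
 151 212 224 226 226 227 226 227 227 225 226]
198 [224 224 224 223 224 225 223 208 157  89 109 131 139 139 140 138 140 137
 155 210 223 227 226 225 226 227 225 227 225]
200 [227 226 227 227 228 228 227 216 159  83  78  87  91  89  94  91  94  99
 
[... 485 characters left out ...]
6  96
 138 209 224 231 231 232 230 231 230 231 230]
210 [226 227 228 227 227 227 227 220 198 187 186 186 188 187 188 189 185 183
 198 215 222 226 229 230 229 230 230 229 229]
212 [225 223 226 225 227 224 225 223 222 225 226 226 226 227 225 226 227 225
 223 222 224 224 226 228 229 231 230 230 229]
214 [227 228 229 229 229 228 227 228 229 229 229 228 229 228 230 230 229 229
 227 226 228 230 229 232 230 232 233 232 228]
blade row [231 231 231 230 229 231 232 232 230 228 228 230 232 232 231 232 233 229
 203 183 201 217 229 226 202 120  68  53]
now [453.2 -86.7 166.1] [-3.138  0.58  -3.075] turn [-0.0074 -0.0309 -0.0052] shift_after [ 0.014  -0.0058  0.0464] shift_before [ 0.0126 -0.0055  0.0468]
```

```bash
sed -i 's/\[-.7,1,0\]/[-.45,.7,0]/' look2.py
cat > chk.py <<'E'
from h import *
B=rot(YAW,TILT); T=np.array([502.5,-89.9,70.5])+B.apply([-.45,.7,0])
s=r.sense();A=R.from_euler("xyz",s["tcp_rot"])
# tip offset seen in hole frame (tool axes), mm
print("tip in tool axes rel hole (x,y,depth)",(B.inv().apply(s["eef_pos"]+A.apply([0,0,60])-T)).round(2),"turn",(A.inv()*B).as_rotvec().round(3),"F",B.inv().apply(s["contact_force"]).round(1),"M",s["wrist_torque"].round(2),"grip",round(float(s["opening"]),3))
E
python3 -m jog '[[[-0.007,-0.031,-0.005],[0,0,0],-1],[[0,0,0],[0.0142,-0.0061,0.02],-1],[[0,0,0],[0,0,0.01],-1],[[0,0,0],[0,0,0],-1],[[0,0,0],[0,0,0],-1],[[0,0,0],[0,0,0],-1],[[0,0,0],[0,0,0],-1]]' >/dev/null; python3 chk.py; python3 -m jog '[[[0,0,0],[0,0,0],-1]]' >/dev/null; python3 chk.py
```

```text
tip in tool axes rel hole (x,y,depth) [-16.37   5.68 -35.03] turn [-0.008 -0.04  -0.006] F [0.5 0.7 0.2] M [-0.03  0.29 -0.03] grip 0.086
tip in tool axes rel hole (x,y,depth) [-16.39   5.62 -34.99] turn [-0.008 -0.04  -0.006] F [ 0.2 -0.4 -0.4] M [-0.02  0.33  0.07] grip 0.087
```

```bash
python3 -c "
from h import *
s=r.sense();print(s['qpos'].round(3),s['eef_pos'],s['tcp_rot'])
print(R.from_euler('xyz',s['tcp_rot']).as_matrix().round(3))"
```

```text
[-0.322  0.107  2.399  1.125  0.224 -3.017] [463.38400995 -85.92013261 159.29367944] [-3.13705899  0.5713492  -3.07563128]
[[-0.839 -0.063  0.54 ]
 [-0.055  0.998  0.031]
 [-0.541 -0.004 -0.841]]
```

Joint 6 is at its limit. The key is symmetric, so I'll check a half turn with a quick kinematic model.

```bash
cat > kin.py <<'E'
from h import *
def Rm(q,s4=1):
    e=R.from_euler
    return e("z",q[0])*e("y",q[1]+q[2])*e("z",s4*q[3])*e("y",q[4])*e("z",q[5])*e("z",np.pi/2)
L,a,l1,l2,d=325,-50,711,469,0
D=[([1.22159,.3537,1.63414,0,1.15519,-.0024],[212.28,587.37,255.5],None)]
s=r.sense(); D.append((list(s["qpos"]),s["eef_pos"],s["tcp_rot"]))
for s4 in(1,-1): print("model err",s4,(R.from_euler("xyz",s["tcp_rot"]).inv()*Rm(s["qpos"],s4)).magnitude())
def fk(q,k):
    L,a,l1,l2,d=k; rr=a+l1*np.sin(q[1])+l2*np.sin(q[1]+q[2]); z=d+l1*np.cos(q[1])+l2*np.cos(q[1]+q[2])
    return np.array([rr*np.cos(q[0]),rr*np.sin(q[0]),z])+L*Rm(q).apply([0,0,1])
k=least_squares(lambda k:np.r_[fk(D[0][0],k)-D[0][1],fk(D[1][0],k)-D[1][1]],[325,0,650,480,200],x_scale=[10,1,100,100,100]).x
if __name__=="__main__":
    print("k",k.round(1))
    lo=[-2.63,-.92,.06,-1.3,0,-3.02];hi=[2.63,2.1,2.66,4.44,2.69,3.02]
    hole=np.array([502.5,-89.9,70.5])
    for flip in(0,np.pi):
      for st,tw in((100,0),(35,0),(0,0),(-24,0),(-24,.7),(-24,1.4)):
        Rt=rot(YAW,TILT)*R.from_euler("z",flip+tw); P=hole+N*(60+st); best=None
        for g in([-.33,.1,2.3,1.2,.3,-2.9+flip+tw],[-.33,.1,2.3,0,.3,-1.5+flip+tw],[-.33,.1,2.3,3,.3,-1.5+tw]):
            o=least_squares(lambda q:np.r_[fk(q,k)-P,200*(Rm(q).inv()*Rt).as_rotvec()],np.clip(g,np.add(lo,.01),np.subtract(hi,.01)),bounds=(lo,hi))
            if best is None or o.cost<best.cost: best=o
        print(round(flip,1),st,tw,best.x.round(2),"err",round((2*best.cost)**.5,1))
E
python3 kin.py
```

```text
model err 1 4.38130162634557e-16
model err -1 2.2495413628764767
k [325.2 -52.2 712.7 470.7 102.7]
0 100 0 [-0.46 -0.02  2.42  1.    0.35 -2.98] err 0.0
0 35 0 [-0.39  0.11  2.46  1.53  0.26  2.8 ] err 0.0
0 0 0 [-0.36  0.19  2.47  1.89  0.26  2.45] err 0.0
0 -24 0 [-0.34  0.24  2.47  2.11  0.27  2.24] err 0.0
0 -24 0.7 [-0.34  0.24  2.47  2.11  0.27  2.94] err 0.0
0 -24 1.4 [-0.34  0.24  2.47  2.11  0.27 -2.64] err 0.0
3.1 100 0 [-0.46 -0.02  2.42  1.    0.35  0.16] err 0.0
3.1 35 0 [-0.39  0.11  2.46  1.53  0.26 -0.35] err 0.0
3.1 0 0 [-0.36  0.19  2.47  1.89  0.26 -0.69] err 0.0
3.1 -24 0 [-0.34  0.24  2.47  2.11  0.27 -0.9 ] err 0.0
3.1 -24 0.7 [-0.34  0.24  2.47  2.11  0.27 -0.2 ] err 0.0
3.1 -24 1.4 [-0.34  0.24  2.47  2.11  0.27  0.5 ] err 0.0
```

```bash
python3 -m jog '[[[0,0,0.1496],[0,0,-0.01],-1],[[0,0,0.1496],[0,0,0],-1],[[0,0,0.1496],[0,0,0],-1],[[0,0,0.1496],[0,0,0],-1],[[0,0,0.1496],[0,0,0],-1],[[0,0,0.1496],[0,0,0],-1],[[0,0,0.1496],[0,0,0],-1],[[0,0,0.1496],[0,0,0],-1],[[0,0,0.1496],[0,0,0],-1],[[0,0,0.1496],[0,0,0],-1],[[0,0,0.1496],[0,0,0],-1]]' >/dev/null; python3 -m jog '[[[0,0,0.1496],[0,0,0],-1],[[0,0,0.1496],[0,0,0],-1],[[0,0,0.1496],[0,0,0],-1],[[0,0,0.1496],[0,0,0],-1],[[0,0,0.1496],[0,0,0],-1],[[0,0,0.1496],[0,0,0],-1],[[0,0,0.1496],[0,0,0],-1],[[0,0,0.1496],[0,0,0],-1],[[0,0,0.1496],[0,0,0],-1],[[0,0,0.1496],[0,0,0],-1],[[0,0,0],[0,0,0],-1],[[0,0,0],[0,0,0],-1]]'; python3 -c "
from h import *
plan(np.array([502.5,-89.9,70.5])+N*95,rot(YAW,TILT)*R.from_euler('z',np.pi));print(r.sense()['qpos'].round(2))"
```

```text
clock: 29.45
eef_pos: [458.6, -86.2, 166.8]
tcp_rot: [3.124, -0.571, 0.09]
contact_force: [-0.4, 0.6, -0.5]
opening: 0.081
grasp_force: 68.4
now [458.6 -86.2 166.8] [ 3.124 -0.571  0.09 ] turn [0.0079 0.0396 0.0143] shift_after [-0.0196  0.0069  0.0088] shift_before [-0.0193  0.0066  0.0096]
[-0.33  0.08  2.4   1.04  0.24  0.19]
```

```bash
python3 -m jog '[[[0.002,0.01,0.0036],[-0.0049,0.0017,0.0022],-1],[[0.002,0.01,0.0036],[-0.0049,0.0017,0.0022],-1],[[0.002,0.01,0.0036],[-0.0049,0.0017,0.0022],-1],[[0.002,0.01,0.0036],[-0.0049,0.0017,0.0022],-1],[[0,0,0],[0,0,0],-1],[[0,0,0],[0,0,0],-1],[[0,0,0],[0,0,0],-1],[[0,0,0],[0,0,0],-1]]'
cat > look3.py <<'E'
from h import *
import sys
s=r.sense(); f=r.grab_frame("wrist"); cv2.imwrite(sys.argv[1],f[:,:,::-1])
c=cam("wrist",s); k0=np.array([502.5,-89.9,70.5]); p=proj(c,k0)[0]
g=cv2.cvtColor(f,cv2.COLOR_RGB2GRAY).astype(float); x,y=p.round().astype(int)
w=g[y-20:y+21,x-20:x+21]
cols=w[14:27].mean(0); rows=w[:,16:25].mean(1)
print("pred",p.round(2),"F",s["contact_force"].round(1));print("cols from",x-20,cols.round());print("rows from",y-20,rows.round())
B=rot(YAW,TILT)*R.from_euler("z",np.pi); plan(k0+N*95,B)
E
python3 look3.py pics/l3.png
```

```text
clock: 30.25
eef_pos: [448.1, -93.9, 149.0]
tcp_rot: [-3.139, -0.612, 0.069]
contact_force: [-1.1, -0.0, 0.6]
opening: 0.083
grasp_force: 68.4
pred [270.62 222.6 ] F [-1.1 -0.   0.6]
cols from 251 [216. 217. 217. 217. 217. 217. 217. 217. 217. 217. 217. 217. 217. 217.
 214. 168.  97.  67.  68.  71.  73.  73.  73.  71.  70.  88. 159. 210.
 216. 216. 216. 216. 216. 216. 216. 217. 216. 216. 216. 216. 216.]
rows from 203 [214. 216. 218. 220. 219. 218. 217. 215. 208. 172. 119.  99.  99.  98.
  99.  97.  74.  62.  62.  62.  62.  63.  66.  68.  70.  73.  96. 151.
 174. 172. 132. 105. 102. 102. 101.  99.  99.  97.  96. 103. 132.]
now [448.1 -93.9 148.9] [-3.139 -0.612  0.069] turn [ 0.0002 -0.0008 -0.0036] shift_after [-0.0003 -0.      0.0005] shift_before [-0.0003 -0.      0.0005]
```

```bash
python3 -c "
import cv2
g=cv2.imread('pics/l3.png',0)
for v in range(209,242): print(v,g[v,262:284])"
```

```text
209 [216 216 214 213 215 215 218 216 216 217 215 216 217 218 217 218 215 216
 218 218 216 216]
210 [216 215 213 211 212 212 216 215 215 214 215 215 216 213 214 214 214 215
 215 214 215 216]
211 [212 212 210 208 208 208 209 207 208 209 208 207 209 208 206 209 210 212
 212 213 213 214]
212 [216 212 214 210 196 178 171 169 169 172 170 170 173 171 171 185 206 213
 215 216 216 215]
213 [217 216 214 209 171 131 119 115 117 116 116 120 118 119 125 161 208 216
 218 218 217 218]
214 [219 219 217 211 164 100  96  98  98  98  98 100 100  98 104 154 207 218
 218 220 220 220]
215 [217 219 216 212 165  94  94 101  98 100 101  98 101  98  97 154 210 218
 219 221 218 219]
216 [217 217 215 210 165  93  91  97  99  98 100 101 103  96  96 156 210 217
 216 217 216 216]
217 [214 215 216 211 165  94  93 102 102 101  99  99  97  96  96 156 209 215
 216 217 217 216]
218 [215 216 216 213 167  97  93  98  96  95  99  98 101  97 101 159 208 217
 217 217 217 216]
219 [218 219 219 215 171  94  71  70  72  72  70  73  70  72  85 162 213 218
 218 219 218 217]
220 [218 219 219 215 170  92  55  51  51  60  60  60  6
[... 1334 characters left out ...]
5  89 148 206 214
 213 210 211 210]
235 [215 214 214 214 214 211 155  97  77  73  78  77  73  74  85 148 207 214
 213 214 213 212]
236 [215 214 216 217 214 210 159  96  75  74  73  75  73  76  84 148 211 215
 214 212 213 214]
237 [216 215 213 215 205 199 152  93  75  77  75  76  77  76  84 146 208 217
 216 213 212 214]
238 [214 213 214 212 200 189 148  97  79  74  75  76  75  75  86 146 207 217
 217 214 214 211]
239 [212 211 213 211 202 192 147  95  79  77  78  76  73  75  83 131 207 217
 217 217 213 212]
240 [206 199 198 198 195 191 136  87  78  76  78  75  76  74  79 125 202 216
 215 213 209 206]
241 [195 192 191 190 192 189 129  88  78  76  73  80  77  76  81 121 200 212
 214 197 201 209]
```

Run:
```python
from h import *
s=r.sense(); k0=np.array([502.5,-89.9,70.5])
A=R.from_euler("xyz",s["tcp_rot"]); print(s["eef_pos"],s["tcp_rot"],A.inv().apply(k0-s["eef_pos"]))
p=r.camera_params("wrist");h=p["hand_eye"]
t=A.inv().apply(k0-s["eef_pos"]); q=np.linalg.inv(h)@np.r_[t,1]; print(q, p["fx"]*q[0]/q[2]+p["cx"], proj(cam("wrist",s),k0)); print(h[:3,:3]@h[:3,:3].T)
```

```text
[448.06770166 -93.88737881 148.92386091] [-3.13922346 -0.61165816  0.06860885] [-3.50491984e-01 -2.00238934e-02  9.55455546e+01]
[ -1.38522237  10.30802873 226.6228735    1.        ] 270.6276612945604 [[270.62766129 222.52506014]]
[[ 1.00000000e+00  1.03916766e-16 -6.37176100e-17]
 [ 1.03916766e-16  1.00000000e+00  8.27649839e-17]
 [-6.37176100e-17  8.27649839e-17  1.00000000e+00]]
```

```bash
for i in 1 2; do python3 -c "
from rig import r
print(r.camera_params('wrist'));print(r.camera_params('wrist')['hand_eye'][:3,3])"; done
```

```text
{'fx': 325.9056532234449, 'fy': 325.9056532234449, 'cx': 272.6197453054922, 'cy': 207.70111591811684, 'hand_eye': array([[-1.31076414e-04, -9.52552763e-01, -3.04373483e-01,
         7.84462610e+01],
       [ 9.99999858e-01,  3.25631061e-05, -5.32551229e-04,
         1.48555091e+00],
       [ 5.17194491e-04, -3.04373509e-01,  9.52552623e-01,
        -1.17186451e+02],
       [ 0.00000000e+00,  0.00000000e+00,  0.00000000e+00,
         1.00000000e+00]])}
[  78.446261      1.48555091 -117.18645062]
{'fx': 325.9056532234449, 'fy': 325.9056532234449, 'cx': 272.6197453054922, 'cy': 207.70111591811684, 'hand_eye': array([[-1.31076414e-04, -9.52552763e-01, -3.04373483e-01,
         7.84462610e+01],
       [ 9.99999858e-01,  3.25631061e-05, -5.32551229e-04,
         1.48555091e+00],
       [ 5.17194491e-04, -3.04373509e-01,  9.52552623e-01,
        -1.17186451e+02],
       [ 0.00000000e+00,  0.00000000e+00,  0.00000000e+00,
         1.00000000e+00]])}
[  78.446261      1.48555091 -117.18645062]
```

The hand-eye calibration varies from call to call, so I'll solve for the camera offset, hole and key jointly from all the views.

Run:
```python
from h import *
np.set_printoptions(precision=2,suppress=True)
w1=np.load("w1.npz")
obs=[((430.08,-89.92,179.58),(3.1273,.5497,-3.0646),(264.9,211.0)),((453.2,-86.7,166.1),(-3.138,.58,-3.075),(265.3,199.7)),
((448.07,-93.89,148.92),(-3.13922,-.61166,.06861),(271.7,222.1)),(w1["pos"],w1["rot"],(112.7,233.1))]
K=(325.9,325.9,272.62,207.7)
def pix(P,t,th): # tool-point, cam pos in tool
    c,s=np.cos(th),np.sin(th); d=np.array(P)-t
    xc=d[1]; yc=-c*d[0]-s*d[2]; zc=-s*d[0]+c*d[2]
    return np.array([K[0]*xc/zc+K[2],K[1]*yc/zc+K[3]])
def f(v,full=False):
    hx,hy,tx,ty,tz,th,kx,ky=v; o=[]
    for p,rr,uv in obs:
        T=R.from_euler("xyz",rr).inv().apply(np.array([hx,hy,70.5])-p); o+=list(pix(T,[tx,ty,tz],th)-uv)
    o+=list(pix((6+kx,ky,55),[tx,ty,tz],th)-(273.1,232.7)); o+=[pix((8.5+kx,ky,36),[tx,ty,tz],th)[1]-243.6]
    o+=[(tx-77)/2,ty/2*1,(tz+117.4)/2,(th-.309)/.005,kx/1.5,ky/.3]
    return np.array(o)
s=least_squares(f,[502,-90,77,0,-117.4,.309,0,0],x_scale=[1,1,1,1,1,.01,1,1]);print(s.x);print(s.fun)
sd=np.sqrt(np.diag(np.linalg.inv(s.jac.T@s.jac)));print(sd)
B=rot(YAW,TILT)*R.from_euler("z",np.pi); h=np.array([s.x[0],s.x[1],70.5])
t=h-B.apply([s.x[6],s.x[7],0]); print("axis target",t); plan(t+N*90,B)
```

```text
[ 502.04  -89.11   77.15   -0.22 -117.12    0.31    1.03    0.01]
[-0.24 -0.07  0.26  0.38  0.02 -0.23 -0.03 -0.57 -0.07  0.85 -0.52  0.08
 -0.11  0.14 -0.25  0.69  0.04]
[0.49 0.42 1.07 0.35 1.41 0.   0.6  0.28]
axis target [501.2  -89.16  69.91]
now [448.1 -93.9 148.9] [-3.14 -0.61  0.07] turn [ 0. -0. -0.] shift_after [-0.   -0.    0.01] shift_before [-0.   -0.    0.01]
```

```bash
cat > chk.py <<'E'
from h import *
np.set_printoptions(precision=4,suppress=True)
B=rot(YAW,TILT)*R.from_euler("z",np.pi); T=np.array([502.04,-89.11,70.5])
s=r.sense();A=R.from_euler("xyz",s["tcp_rot"])
print("tip-hole (tool x,y,depth) mm",(B.inv().apply(s["eef_pos"]+A.apply([1.0,0,60])-T)).round(2),"turn",(A.inv()*B).as_rotvec().round(4),"F",B.inv().apply(s["contact_force"]).round(1),"M",B.inv().apply(s["wrist_torque"]).round(2),"grip",round(float(s["opening"]),3),s["clock"])
E
python3 chk.py; python3 -m jog '[[[0,0,0],[0,0,0.01],-1],[[0,0,0],[0,0,0.01],-1],[[0,0,0],[0,0,0.01],-1],[[0,0,0],[0,0,0],-1],[[0,0,0],[0,0,0],-1],[[0,0,0],[0,0,0],-1]]'>/dev/null; python3 chk.py
```

```text
tip-hole (tool x,y,depth) mm [  1.65   0.84 -35.32] turn [ 0.0002 -0.0008 -0.0036] F [-0.8  0.1  0.2] M [ 0.02 -0.3   0.01] grip 0.085 30.3
tip-hole (tool x,y,depth) mm [ 1.34  0.8  -5.58] turn [ 0.0001 -0.0006 -0.0041] F [-0.1 -0.2  1.2] M [-0.04 -0.31 -0.  ] grip 0.085 30.9
```

```bash
python3 -m jog '[[[0,0,-0.004],[-0.0013,-0.0008,0.002],-1],[[0,0,0],[0,0,0],-1],[[0,0,0],[0,0,0],-1]]'>/dev/null; python3 chk.py; for i in 1 2 3 4; do python3 -m jog '[[[0,0,0],[0,0,0.002],-1],[[0,0,0],[0,0,0],-1]]'>/dev/null; python3 chk.py; done
```

```text
tip-hole (tool x,y,depth) mm [ 0.06  0.09 -3.54] turn [ 0.0002 -0.0007 -0.0006] F [ 0.2  0.6 -0.6] M [-0.   -0.31 -0.  ] grip 0.086 31.2
tip-hole (tool x,y,depth) mm [ 0.08  0.12 -1.2 ] turn [ 0.0002 -0.0006 -0.0006] F [0.6 0.1 0.1] M [ 0.02 -0.3   0.02] grip 0.085 31.4
tip-hole (tool x,y,depth) mm [-0.11  0.05  0.93] turn [ 0.0001 -0.0002 -0.0006] F [-0.2  0.   1.1] M [-0.02 -0.32  0.02] grip 0.087 31.6
tip-hole (tool x,y,depth) mm [-0.12  0.05  2.96] turn [ 0.     -0.0002 -0.0007] F [-0.5  0.2  0.6] M [ 0.03 -0.31 -0.04] grip 0.083 31.8
tip-hole (tool x,y,depth) mm [-0.27  0.02  4.94] turn [ 0.0001  0.     -0.0007] F [-0.1  0.2  0.6] M [-0.02 -0.3   0.01] grip 0.084 32.0
```

The tip has entered the slot with no contact force, so I'll keep going.

```bash
for i in 1 2 3 4 5 6 7; do python3 -m jog '[[[0,0,0],[0,0,0.002],-1],[[0,0,0],[0,0,0],-1]]'>/dev/null; python3 chk.py; done
```

```text
tip-hole (tool x,y,depth) mm [-0.27 -0.    6.91] turn [ 0.     -0.     -0.0007] F [0.1 0.4 1.1] M [-0.02 -0.38  0.01] grip 0.081 32.2
tip-hole (tool x,y,depth) mm [-0.22  0.03  8.92] turn [ 0.0001 -0.0001 -0.0006] F [-0.4  0.4  1. ] M [-0.02 -0.4   0.04] grip 0.085 32.4
tip-hole (tool x,y,depth) mm [-0.25  0.05 10.92] turn [ 0.0001 -0.     -0.0007] F [-1.1  0.2  0.1] M [-0.05 -0.5  -0.06] grip 0.086 32.6
tip-hole (tool x,y,depth) mm [-0.26  0.03 12.92] turn [ 0.0001 -0.     -0.0007] F [-0.4 -0.2  0.6] M [-0.04 -0.57 -0.  ] grip 0.088 32.8
tip-hole (tool x,y,depth) mm [-0.21  0.02 14.93] turn [ 0.     -0.0001 -0.0006] F [-2.   0.7  1.2] M [-0.06 -0.64  0.02] grip 0.085 33.0
tip-hole (tool x,y,depth) mm [-0.24  0.03 16.93] turn [ 0.0001 -0.     -0.0007] F [-1.6 -0.3  0.7] M [-0.04 -0.69 -0.06] grip 0.082 33.2
tip-hole (tool x,y,depth) mm [-0.24  0.03 18.92] turn [ 0.0001 -0.     -0.0006] F [-2.4 -0.1  1. ] M [-0.03 -0.71  0.03] grip 0.086 33.4
```

```bash
python3 -m jog '[[[0,0,0],[-0.0004,0,0.002],-1],[[0,0,0],[0,0,0],-1]]'>/dev/null; python3 chk.py; for i in 1 2 3 4; do python3 -m jog '[[[0,0,0],[0,0,0.001],-1],[[0,0,0],[0,0,0],-1]]'>/dev/null; python3 chk.py; done
```

```text
tip-hole (tool x,y,depth) mm [-0.24  0.05 20.95] turn [-0.     -0.0007 -0.0005] F [-0.9  0.3  0.8] M [ 0.   -0.58 -0.02] grip 0.082 33.6
tip-hole (tool x,y,depth) mm [-0.29  0.06 21.86] turn [ 0.     -0.0006 -0.0006] F [-2.5  0.5  1.6] M [-0.   -0.44  0.01] grip 0.081 33.8
tip-hole (tool x,y,depth) mm [-0.33  0.05 22.83] turn [ 0.     -0.0006 -0.0006] F [-0.5 -0.1  0.5] M [-0.02 -0.4   0.01] grip 0.083 34.0
tip-hole (tool x,y,depth) mm [-0.29  0.04 23.63] turn [ 0.0001 -0.0009 -0.0007] F [-0.8  0.3 -6.5] M [-0.01 -0.33 -0.01] grip 0.081 34.2
tip-hole (tool x,y,depth) mm [-0.33  0.04 23.82] turn [ 0.0006 -0.0018 -0.0011] F [  0.7   1.2 -31.7] M [-0.07 -0.09  0.02] grip 0.081 34.4
```

The key is home: collar contact at 23.8 mm with 32 N. I'll relax the push a little and turn clockwise about the key axis.

```bash
python3 -m jog '[[[0,0,0],[0,0,-0.0006],-1],[[0,0,0],[0,0,0],-1],[[0,0,0],[0,0,0],-1]]'>/dev/null; python3 chk.py; for i in 1 2 3; do python3 -m jog '[[[0,0,0.1],[0,-0.0001,0],-1],[[0,0,0.1],[0,-0.0001,0],-1],[[0,0,0],[0,0,0],-1]]'>/dev/null; python3 chk.py; done
```

```text
tip-hole (tool x,y,depth) mm [-0.32  0.06 23.72] turn [ 0.0003 -0.0012 -0.0007] F [  0.7   0.2 -17.3] M [-0.03 -0.28 -0.01] grip 0.084 34.7
tip-hole (tool x,y,depth) mm [-0.59 -0.1  23.71] turn [ 0.     -0.0008 -0.2039] F [ -0.    0.2 -15.6] M [ 0.05 -0.39 -0.05] grip 0.083 35.0
tip-hole (tool x,y,depth) mm [-0.55 -0.15 23.69] turn [-0.0001 -0.0009 -0.4039] F [  0.3  -0.2 -15.8] M [ 0.15 -0.33 -0.03] grip 0.084 35.3
tip-hole (tool x,y,depth) mm [-0.47 -0.24 23.71] turn [-0.0005 -0.001  -0.6038] F [  0.3  -1.5 -16.5] M [ 0.19 -0.26  0.01] grip 0.086 35.6
```

```bash
for i in 1 2 3 4; do python3 -m jog '[[[0,0,0.1],[0,-0.0001,0],-1],[[0,0,0.1],[0,-0.0001,0],-1],[[0,0,0],[0,0,0],-1]]'>/dev/null; python3 chk.py; done
python3 - <<'E'
from h import *
f=r.grab_frame("scene"); a=cv2.imread("pics/s1.png")[:,:,::-1]
cv2.imwrite("pics/s2.png",f[:,:,::-1])
q=[505,16,.073]; c=cam("scene")
# sample along each tongue's top centre line: bay x from +40 to -20, z=105
for y in(94,-6):
    p=proj(c,place(q,[(x,y,105) for x in range(44,-24,-6)])).round().astype(int)
    print(y,[int(f[v,u].mean()) for u,v in p],[int(a[v,u].mean()) for u,v in p])
E
```

```text
tip-hole (tool x,y,depth) mm [-0.44 -0.24 23.69] turn [-0.0006 -0.0011 -0.8038] F [ -0.5  -1.1 -16.1] M [ 0.15 -0.19 -0.03] grip 0.086 35.9
tip-hole (tool x,y,depth) mm [-0.3  -0.27 23.7 ] turn [-0.0009 -0.0012 -1.0037] F [  0.   -0.6 -16.2] M [ 0.21 -0.23 -0.06] grip 0.084 36.2
tip-hole (tool x,y,depth) mm [-0.19 -0.29 23.7 ] turn [-0.0012 -0.0013 -1.2036] F [  0.1  -0.9 -17.4] M [ 0.27 -0.19 -0.05] grip 0.084 36.5
tip-hole (tool x,y,depth) mm [-0.12 -0.31 23.7 ] turn [-0.0015 -0.0013 -1.4036] F [  1.7  -1.1 -16.3] M [ 0.25 -0.16 -0.06] grip 0.084 36.8
94 [217, 228, 225, 225, 228, 234, 244, 200, 144, 133, 58, 68] [224, 157, 136, 144, 135, 155, 30, 32, 33, 34, 27, 33]
-6 [62, 242, 231, 228, 227, 242, 255, 33, 34, 57, 65, 81] [64, 245, 126, 133, 144, 147, 144, 146, 140, 250, 244, 247]
```

```bash
for i in 1 2 3; do python3 -m jog '[[[0,0,0.05],[0,0,0],-1],[[0,0,0],[0,0,0],-1]]'>/dev/null; python3 chk.py; done
python3 - <<'E'
from h import *
f=r.grab_frame("scene"); cv2.imwrite("pics/s3.png",f[:,:,::-1])
q=[505,16,.073]; c=cam("scene")
for y in(94,-6):
    p=proj(c,place(q,[(x,y,105) for x in range(44,-24,-4)])).round().astype(int)
    print(y,[int(f[v,u].mean()) for u,v in p])
E
```

```text
tip-hole (tool x,y,depth) mm [-0.07 -0.28 23.71] turn [-0.0017 -0.0014 -1.4518] F [  0.9  -1.8 -16.1] M [ 0.28 -0.1  -0.08] grip 0.085 37.05
tip-hole (tool x,y,depth) mm [-0.02 -0.3  23.69] turn [-0.0019 -0.0014 -1.5015] F [  0.6  -1.5 -17.6] M [ 0.25 -0.11 -0.1 ] grip 0.082 37.25
tip-hole (tool x,y,depth) mm [-0.08 -0.36 23.69] turn [-0.002  -0.0013 -1.5512] F [  0.7  -2.8 -16.7] M [ 0.28 -0.03 -0.27] grip 0.085 37.45
94 [215, 238, 226, 226, 225, 224, 226, 229, 246, 234, 242, 177, 144, 164, 117, 57, 108]
-6 [59, 236, 226, 225, 226, 226, 228, 226, 243, 255, 92, 21, 31, 58, 57, 64, 123]
```

```bash
for i in 1 2; do python3 -m jog '[[[0,0,0.05],[0,0,0],-1],[[0,0,0],[0,0,0],-1]]'>/dev/null; python3 chk.py; done
python3 - <<'E'
from h import *
f=r.grab_frame("scene"); g=cv2.imread("pics/s3.png")[:,:,::-1]; cv2.imwrite("pics/s4.png",f[:,:,::-1])
q=[505,16,.073]; c=cam("scene")
for y in(94,-6):
  for im in(g,f):
    p=proj(c,place(q,[(x,y,105) for x in range(20,-24,-3)])).round().astype(int)
    print(y,[int(im[v,u].mean()) for u,v in p])
E
```

```text
tip-hole (tool x,y,depth) mm [ 0.04 -0.24 23.71] turn [-0.0021 -0.0015 -1.6011] F [  1.4  -2.2 -18.6] M [ 0.14 -0.01 -0.33] grip 0.083 37.7
tip-hole (tool x,y,depth) mm [ 0.13 -0.19 23.7 ] turn [-0.0022 -0.0017 -1.6508] F [  1.4  -1.1 -17.7] M [ 0.1   0.   -0.51] grip 0.084 37.9
94 [226, 227, 229, 247, 234, 242, 215, 177, 144, 116, 164, 117, 57, 108, 64]
94 [228, 224, 227, 241, 240, 237, 199, 175, 137, 125, 133, 118, 59, 93, 68]
-6 [228, 227, 225, 232, 255, 226, 33, 39, 31, 54, 57, 69, 64, 123, 84]
-6 [226, 226, 234, 236, 255, 191, 13, 30, 27, 53, 59, 66, 76, 130, 80]
```

Torque is climbing against a stop. I'll let go, retreat along the key axis and check the tongues with an unobstructed view.

```bash
python3 -m jog '[[[0,0,0],[0,0,-0.0005],-1],[[0,0,0],[0,0,0],-0.4],[[0,0,0],[0,0,0],-0.4],[[0,0,0],[0,0,0],-0.4],[[0,0,0],[0,0,0],-0.4],[[0,0,0],[0,0,-0.02],-0.4],[[0,0,0],[0,0,-0.03],-0.4],[[0,0,0],[0,0,-0.03],-0.4],[[0,0,0],[0,0,-0.02],-0.4],[[0,0,0],[0,0,0],-0.4],[[0,0,0],[0,0,0],-0.4]]'
python3 - <<'E'
from h import *
f=r.grab_frame("scene"); cv2.imwrite("pics/s5.png",f[:,:,::-1])
a=cv2.imread("pics/s1.png")[:,:,::-1]
t=r.grab_frame("top"); cv2.imwrite("pics/t5.png",t[:,:,::-1])
q=[505,16,.073]
for n,im in(("scene",f),("top",t)):
  c=cam(n)
  for y in(94,-6,-16):
    p=proj(c,place(q,[(x,y,105) for x in range(44,-26,-3)])).round().astype(int)
    print(n,y,[int(im[v,u].mean()) for u,v in p])
E
```

```text
clock: 39.05
eef_pos: [436.1, -92.1, 167.3]
tcp_rot: [-2.527, 0.05, -1.561]
contact_force: [-0.4, -0.4, 1.2]
opening: 0.299
grasp_force: 0.0
scene 94 [214, 238, 226, 225, 225, 224, 226, 225, 226, 226, 231, 234, 235, 249, 186, 89, 47, 57, 65, 66, 104, 71, 160, 164]
scene -6 [62, 239, 232, 229, 248, 89, 5, 26, 24, 21, 30, 32, 33, 26, 11, 160, 243, 231, 20, 22, 18, 28, 38, 33]
scene -16 [0, 241, 235, 227, 232, 237, 255, 132, 12, 25, 27, 29, 14, 34, 36, 29, 31, 27, 29, 33, 42, 24, 39, 35]
top 94 [163, 216, 239, 240, 240, 241, 240, 240, 240, 240, 240, 240, 240, 240, 240, 241, 240, 240, 239, 229, 231, 238, 240, 238]
top -6 [179, 236, 240, 241, 240, 240, 240, 240, 240, 240, 240, 240, 241, 240, 241, 240, 240, 240, 240, 222, 191, 168, 161, 181]
top -16 [170, 216, 240, 240, 238, 239, 239, 239, 239, 239, 239, 240, 240, 240, 240, 240, 239, 223, 203, 167, 121, 113, 113, 117]
```

The top view shows the tongue noses at about bay x = −14, so they are fully out. The gripper is clear of everything, so I'll hand in.

```bash
python3 -m jog '[[[0,0,0],[0,0,-0.02],-0.4],[[0,0,0],[0,0,0],-0.4],[[0,0,0],[0,0,0],-0.4],[[0,0,0],[0,0,0],-0.4]]' | head -2; python3 -c "
from rig import r
print(r.sign_off())"
```

```text
clock: 39.55
eef_pos: [424.4, -92.6, 182.6]
the job is handed in; nothing more can be done
None
```

I handed the job in at about 39.6 s of robot time, but the sign-off gave no verdict: the bottles are swapped and seated, the key is home in the lock and turned clockwise to the stop, the tongues are out over the caps, and the gripper is clear.

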